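# Tap a stuck sizing screen loose

### The job

The perforated screen of the nut-sizing rig is gummed fast. Take the mallet from its rest and, with light taps of its head on the two upright lugs, alternating sides so that the screen does not rack and bind, walk the screen away from you until both ends have come at least 8 mm out of their seated position. Then lay the mallet back in its rest as it was; do not force the screen, touch it with nothing but the mallet, and leave the other things where they are.

Things in the scene. Friction and masses are not known exactly. Their poses are not given: they have to be found in the camera images.
- rig: Fixed sizing rig: steel pan with two side rails along its x, 190 mm long, 72 tall, 270 over all, beginning at x = -55 mm. Between them lies the screen, a perforated plate 170 x 216 mm, its rim 59 mm above the table. Origin: on the table, midway between the rails. x: the way the screen must move (away from the robot), y left, z up. Turned by up to 0.25 rad.
- screen: The screen with its lugs. It sticks on two runners 45 mm either side of its middle, 11 N each. About 6 to 9 N along x on one lug moves that end, pivoting on the far runner (far lug goes back a third as much). At 30 mrad of racking (5 mm between lugs) it binds hard: tap the other lug. Over 18 N bends it: failure. About 4 to 7 pushes of up to 8 mm free it. It stays where left. Origin: left pivot.
- ear_left (a point): Centre of the striking face (towards the robot) of the screen's left lug, a steel plate 30 mm wide, 12 thick, reaching 45 to 109 mm above the table; this point is at 87. In the rig's frame it is at x = -121 mm when fully seated, y = +85 mm; its x grows as this end comes out. It starts within about 4 mm of -121. The lug stands 45 mm in front of the plate's edge.
- ear_right (a point): Centre of the striking face (towards the robot) of the screen's right lug, a steel plate 30 mm wide, 12 thick, reaching 45 to 109 mm above the table; this point is at 87. In the rig's frame it is at x = -121 mm when fully seated, y = -85 mm; its x grows as this end comes out. It starts within about 4 mm of -121. The lug stands 45 mm in front of the plate's edge.
- mallet_grip (a point): Loose mallet, 0.26 kg: wooden handle 20 mm wide, 22 tall, along the mallet's y, with a black rubber head. This point is the place to grip: on the handle's axis, 60 mm from the head's axis; z up. The handle runs from 43 mm on the head's side (-y) of this point to 82 mm on the other. It starts at the pose of rest_place.
- mallet_head (a point): Centre of the mallet's head: a rubber cylinder 34 mm across and 80 long, its axis along the mallet's x (level, across the handle), so the two striking faces are 40 mm either side of this point. It lies 60 mm from mallet_grip along the mallet's -y.
- rest_place (a point): Where mallet_grip lies when the mallet is in its fixed wooden rest: 50 mm above the table, same axes. Base 90 x 200 mm, 10 thick; saddle for the head at y = -60 mm (lips 5 mm high, 37 apart); open-topped fork for the handle at y = +60 (27 mm wide, prongs end 7 above the handle's axis). 75 mm of handle is free between them. It stands left or right of the rig, turned up to 0.35 rad.
- cup: Bystander: white cup, 60 mm across, 70 tall; origin under its centre (long things: on the table near the middle). Leave it where it is.
- scoop: Bystander: metal scoop, 170 mm long; origin under its centre (long things: on the table near the middle). Leave it where it is.
- brush: Bystander: small hand brush, 160 mm long, lying between robot and rig; origin under its centre (long things: on the table near the middle). Leave it where it is.
- dish: Bystander: shallow metal dish, 80 mm across, 18 tall; origin under its centre (long things: on the table near the middle). Leave it where it is.
- weight: Bystander: brass weight, 36 mm across, 40 tall; origin under its centre (long things: on the table near the middle). Leave it where it is.
Not all that is in view belongs to the job. What is shaped like the part that bears mallet_grip but orange is not meant. Leave any red look-alike of the part that bears rest_place alone.

How it is judged:
On the way, in this order (a step that is already met when the one before it is completed fails the run):
1. the mallet is lifted at least 20 mm out of its rest (height (world z) of mallet_grip above 0.07 m), for 0.1 s.
2. both lugs are at least 8 mm out from their seated position (x above -113 mm in the rig's frame) (x of each of ear_left, ear_right in the frame of rig above -0.113 m), for 0.2 s.
At the end, for the whole second after the job is handed in: Both lugs stand at least 8 mm out from the seated position (x above -113 mm in the rig's frame), and the mallet lies released in its rest, head in the saddle: its grip place within 12 mm of rest_place, its handle within 0.12 rad of the rest's direction (all of step 2 and distance between mallet_grip and rest_place below 0.012 m and angle between the y axis of mallet_grip and the y axis of rest_place, either way round below 0.12 rad and distance between mallet_head and rest_place above 0.04 m and y of mallet_head in the frame of rest_place below 0 m); the robot touches nothing.
It fails at once if the screen is pushed with more than 18 N (contact force between anything else and screen above 18 N).
It fails at once if the robot itself touches the screen with more than 1 N (only the mallet may) (contact force between any of the fingers, the arm and screen above 1 N).
It fails at once if a bystander is moved by more than 25 mm (distance of any of cup, scoop, brush, dish, weight from where it was at the start of the episode above 0.025 m).
It also fails if it takes over 70 s, if anything falls off the work surface, if the arm or the gripper's body presses on something with over 40 N, if the wrist force passes 120 N, or if a joint passes its speed limit or range.

### The arm

A 6-joint arm with a two-finger parallel gripper is mounted at the origin on the work surface. World frame = base frame: x ahead of the robot, y to its left, z up, the work surface at z = 0. Lengths are in m, angles in rad, forces in N, time in s.
With the tool pointing down it reaches from about 0.35 to 0.725 m from the base axis. Payload 6 kg.
Tool frame: the origin (TCP) lies at the very end of the fingers, on their centre line; the grasp point (between the pads) lies 19 mm behind it; z points along the fingers, y is the direction in which the jaws open and shut (so a half turn about z gives the same grasp; the last joint's range is limited). The gripper opens to 85 mm and grips with 20 to 120 N. Pads are 22 mm wide; open, the fingers measure 114 mm over their backs; the gripper's body (76 mm by 85 mm) begins 54 mm behind the grasp point. The pads swing forward as they close: fully open they stand 13 mm farther back than shut.
Start: joints at [1.527, 0.04, 0.085, 0, -1.615, -0.334], TCP at [0.221, 0.558, 0.193] pointing down, gripper open.
Joint ranges: [-2.56, 2.56], [-1.29, 2.01], [-1.08, 1.49], [-3.29, 1.98], [-2.81, -0.18], [-2.99, 2.99]. Speed limits (rad/s): [2.57, 2.57, 3.01, 3.14, 3.14, 3.14].

### API

Orientations are given as a 3x3 rotation matrix whose columns are the frame's x, y, z axes.
In Python, from station import * gives the robot as it stands.
- The arm moves only by the shell command python3 -m pendant 'ROWS' [FORCE]. ROWS is JSON, a list of rows, each a list of 3 entries, a list of its own where there are three numbers: the shift along the tool's x, y, z in m, then the turn about the tool's z in degrees, then the closure in counts, from 0 (fully open) to 255 (shut). A call has 1 to 20 rows; each row is the pose to reach, as a shift and turn from the pose commanded when the call began, along the tool's axes at that moment; what a row does not reach only later rows make up. A row lasts 1/8 s, in which the tool goes at most 62.5 mm and 10.7 degrees, less where a joint would pass 70% of its speed; a pose out of reach is approached as far as the arm can. A call with a gripper value outside its range is refused whole. The fingers move at their own pace and stop on an object; FORCE is the grip in N (left out, the last holds). Time passes only in rows, so rows that repeat a pose let the fingers close. It gives the time, the measured TCP pose, the force and the opening at its end, in the units of the state.
- read_state(): the state, without advancing time (a new reading comes with each control period).
- capture(name): name is "scene" or "top"; returns (picture, depth): 384x512x3 uint8, red, green, blue; 384x512 float32, m along the optical axis (not along the pixel's ray), 0 where there is no reading.
- calibration(name): a dict with "K" (3x3 intrinsics, pixels), "extrinsics" (4x4, takes a point from world to camera coordinates). Camera axes: x right, y up, looking along -z (the intrinsics and any distortion apply to the point x, -y, -z); pixel columns grow to the right and rows downward; lengths in m; the calibration is good to about 2 mm. A picture is of the moment at which its call begins. calibration takes no time and is no camera call.
- sign_off(): hands the job in, once; it reports no verdict.
Trained networks look in the newest picture that a camera, given by its name, has taken for a name from the list of things; names that differ only in an ending like _2 or _b are one class to them, and where a whole thing is asked for, a point or a joint stands for the part that bears it (a point fixed in the world has none). Each returns a list of dicts, best first, with "conf" (0 to 1); they miss things now and then, are a little off and sometimes report something else, mostly with a low value. They report only what shows in the picture. A call takes as long as a camera call. They do not tell look-alikes from the thing itself.
- boxes_of(target, camera): "centre" ([x, y, z] in m, in world coordinates, good to about 4 mm: the middle of the surface that is visible of it).
- silhouettes(target, camera): "region" (384x512 bool, what is visible of it).
- tip_of(target, camera): "centre" ([x, y, z] in m, in world coordinates, good to about 4 mm: a listed point, or the origin of a listed thing).
The state is a dict: "clock": time; "q": joint angles; "qd": joint speeds; "joint_torque": joint torques, N m; "position": TCP position; "ee_rot": TCP orientation; "force": force on the tool from outside, world axes, zero at the start; "torque": the same for the moment, N m; "grip_width": opening from 0.0 (shut) to 1.0 (fully open).
Only numpy, scipy, OpenCV 4.12 (cv2) and the standard library are available. Lean on these libraries where they do the work, as an engineer would, in place of code of your own. Each camera call takes 0.05 s, during which the arm holds its last target.

## Working session

There is one attempt and no reset: what is moved stays moved. The work goes in short steps, Python scripts to look and compute and a shell command to move; the robot and the scene stay as the last step left them, time stands still between calls to the robot, and variables do not carry over. Pictures are saved under pics/ and viewed, and the job is handed in when it is done.

```bash
ls; mkdir -p pics
cat > h.py <<'E'
from station import *
import numpy as np, cv2
def save(n,im): cv2.imwrite('pics/'+n,im[:,:,::-1])
def deproj(cam,u,v,d):
    c=calibration(cam);K=np.array(c['K']);E=np.array(c['extrinsics'])
    x=(u-K[0,2])/K[0,0]*d;y=(v-K[1,2])/K[1,1]*d
    p=np.stack([x,-y,-np.asarray(d),np.ones_like(x)],-1)
    return (p@np.linalg.inv(E).T)[...,:3]
def cloud(cam,d):
    v,u=np.mgrid[0:384,0:512].astype(float)
    return deproj(cam,u,v,d.astype(float))
def proj(cam,P):
    c=calibration(cam);K=np.array(c['K']);E=np.array(c['extrinsics'])
    q=E@np.append(P,1);return K[0,0]*q[0]/-q[2]+K[0,2],K[1,1]*-q[1]/-q[2]+K[1,2]
E
python3 - <<'E'
from h import *
s=read_state();print({k:np.round(v,3).tolist() for k,v in s.items()})
for c in ['scene','top']:
    im,d=capture(c);save(c+'0.png',im);np.savez('pics/%s0.npz'%c,im=im,d=d)
    print(c,{k:np.round(v,3).tolist() for k,v in calibration(c).items() if k!='x'})
    for t in ['mallet_grip','mallet_head','rest_place','ear_left','ear_right','rig']:
        print(t,[(np.round(r['centre'],3).tolist(),round(r['conf'],2)) for r in tip_of(t,c)])
E
```

```text
pics
{'clock': 0.0, 'q': [1.527, 0.041, 0.084, -0.0, -1.616, -0.334], 'qd': [-0.002, -0.0, 0.001, -0.001, -0.001, 0.001], 'joint_torque': [-0.0, -36.821, 34.741, 6.932, -0.005, -0.0], 'position': [0.221, 0.557, 0.192], 'ee_rot': [[0.93, -0.369, -0.001], [-0.369, -0.929, -0.002], [0.0, 0.002, -1.0]], 'force': [0.69, 0.14, 0.517], 'torque': [0.017, 0.033, 0.003], 'grip_width': 1.002}
scene {'K': [[438.731, 0.0, 252.18], [0.0, 438.731, 191.953], [0.0, 0.0, 1.0]], 'extrinsics': [[-0.155, 0.988, -0.023, 0.077], [-0.578, -0.072, 0.813, 0.225], [0.801, 0.139, 0.582, -1.783], [0.0, 0.0, 0.0, 1.0]]}
mallet_grip [([0.256, -0.417, 0.015], 0.75), ([0.452, -0.342, 0.055], 0.64)]
mallet_head [([0.264, -0.473, 0.02], 0.65), ([0.465, -0.399, 0.054], 0.62)]
rest_place [([0.459, -0.337, 0.05], 0.89), ([0.286, 0.184, 0.053], 0.73)]
ear_left [([0.534, 0.099, 0.082], 0.67)]
ear_right [([0.527, -0.071, 0.084], 0.95)]
rig [([0.646, 0.005, -0.0], 0.93)]
top {'K': [[409.862, 0.0, 256.589], [0.0, 409.862, 197.02], [0.0, 0.0, 1.0]], 'extrinsics': [[-0.001, -1.0, 0.013, -0.007], [0.997, -0.0, 0.08, -0.512], [-0.08, 0.013, 0.997, -1.238], [0.0, 0.0, 0.0, 1.0]]}
mallet_grip [([0.452, -0.34, 0.052], 0.92), ([0.253, -0.415, 0.013], 0.62)]
mallet_head [([0.461, -0.402, 0.051], 0.6), ([0.266, -0.474, 0.02], 0.58)]
rest_place [([0.45, -0.338, 0.046], 0.94), ([0.288, 0.182, 0.048], 0.92), ([0.566, 0.061, 0.004], 0.44)]
ear_left [([0.534, 0.094, 0.089], 0.65)]
ear_right [([0.525, -0.074, 0.087], 0.62), ([0.649, 0.393, -0.001], 0.6)]
rig [([0.651, 0.006, 0.001], 0.78)]
```

View pics/scene0.png

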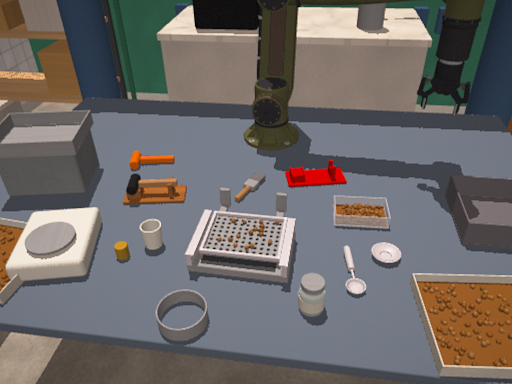

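View pics/top0.png

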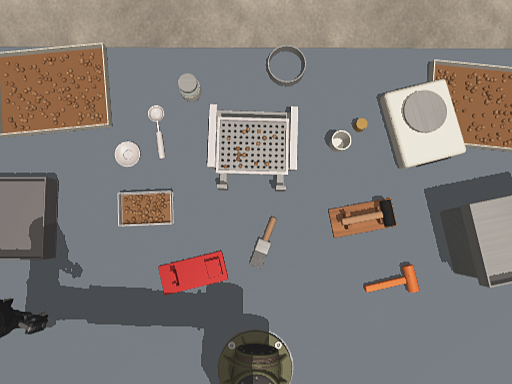

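Run:
```python
from h import *
z=np.load('pics/top0.npz');im,d=z['im'],z['d']
print(proj('top',[.452,-.34,.052]),proj('top',[.253,-.415,.013]),proj('top',[.53,.095,.087]))
save('crop_m.png',cv2.resize(im[180:330,340:480],None,fx=4,fy=4,interpolation=cv2.INTER_CUBIC))
save('crop_r.png',cv2.resize(im[90:240,150:340],None,fx=4,fy=4,interpolation=cv2.INTER_CUBIC))
```

```text
(np.float64(367.79787975770915), np.float64(216.22805603398916)) (np.float64(390.1755168913053), np.float64(281.90324918453194)) (np.float64(221.52711129638863), np.float64(189.14423700800967))
```

Candidates, in the top view: mallet with wooden handle and black head in the wooden rest at (367,216), and the orange mallet at (392,281), which is the look-alike. For the rest, there is the wooden one at (362,217) and the red one at (193,272), also a look-alike. I choose the wooden rest with the black-headed mallet, and check it in a crop.

View pics/crop_m.png

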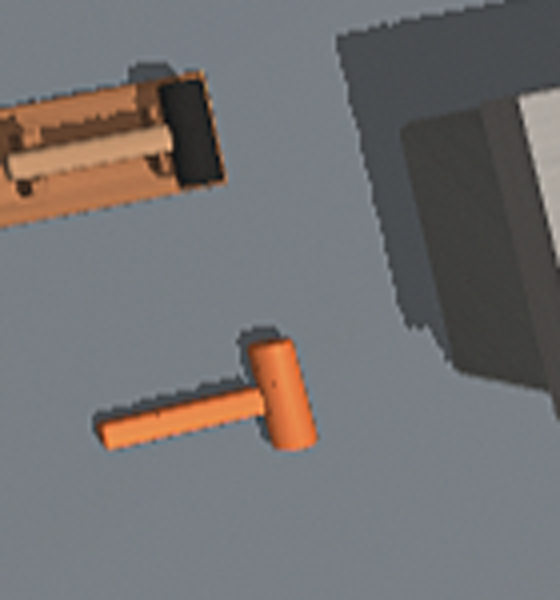

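View pics/crop_r.png

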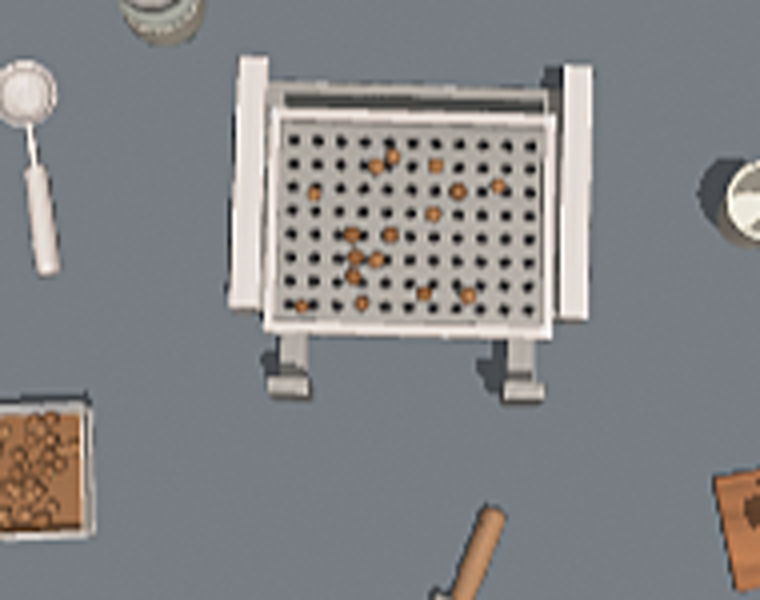

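Run:
```python
from h import *
z=np.load('pics/top0.npz');im,d=z['im'],z['d']
P=cloud('top',d)
# mallet: points within region z>0.04
m=(P[...,0]>.38)&(P[...,0]<.54)&(P[...,1]<-.24)&(P[...,1]>-.46)&(d>0)
hi=m&(P[...,2]>.056)&(P[...,2]<.065)
dark=m&(im.max(-1)<60)&(P[...,2]>.05)
print(P[dark].mean(0),dark.sum(),P[dark].min(0),P[dark].max(0))
base=m&(P[...,2]>.003)&(P[...,2]<.016)
r=cv2.minAreaRect((P[m&(P[...,2]>.006)][:,:2]*1000).astype(np.float32));print('rest+mallet rect',r)
hd=m&(P[...,2]>.055)&~dark
q=P[hd];print('hd',len(q),q.mean(0));
for lo in np.arange(-.4,-.26,.01):
    s=q[(q[:,1]>lo)&(q[:,1]<=lo+.01)]
    if len(s):print(round(lo,3),len(s),s.mean(0).round(4),s.min(0).round(3),s.max(0).round(3))
# rig
r=(P[...,0]>.45)&(P[...,0]<.8)&(P[...,1]<.2)&(P[...,1]>-.2)&(d>0)
rail=r&(P[...,2]>.066)&(P[...,2]<.078)
for sgn in (1,-1):
    s=P[rail&(P[...,1]*sgn>.09)&(P[...,0]>.54)]
    print('rail',len(s),s.mean(0).round(4)); rr=cv2.minAreaRect((s[:,:2]*1000).astype(np.float32));print(rr)
for sgn in (1,-1):
    s=P[r&(P[...,2]>.098)&(P[...,1]*sgn>.02)&(P[...,0]<.57)]
    print('lug top',len(s),s.mean(0).round(4),s.min(0).round(4),s.max(0).round(4)); print(cv2.minAreaRect((s[:,:2]*1000).astype(np.float32)))
```

```text
[ 0.46207074 -0.39454764  0.06281992] 279 [ 0.4199442  -0.41890335  0.05007136] [ 0.49995278 -0.27687753  0.07237588]
rest+mallet rect ((454.640869140625, -348.3097839355469), (216.23001098632812, 140.03514099121094), 88.0855941772461)
hd 313 [ 0.44525359 -0.32104832  0.05980127]
-0.4 6 [ 0.4351 -0.394   0.0601] [ 0.42  -0.398  0.056] [ 0.5   -0.39   0.066]
-0.39 4 [ 0.4569 -0.3808  0.0581] [ 0.452 -0.381  0.057] [ 0.461 -0.38   0.06 ]
-0.38 19 [ 0.4562 -0.3749  0.0594] [ 0.447 -0.38   0.056] [ 0.464 -0.37   0.063]
-0.37 22 [ 0.4552 -0.3652  0.0612] [ 0.446 -0.37   0.058] [ 0.464 -0.36   0.066]
-0.36 27 [ 0.4526 -0.355   0.0599] [ 0.443 -0.36   0.055] [ 0.461 -0.35   0.064]
-0.35 19 [ 0.4512 -0.3448  0.0597] [ 0.441 -0.35   0.056] [ 0.461 -0.341  0.063]
-0.34 25 [ 0.4493 -0.3347  0.0602] [ 0.44  -0.339  0.055] [ 0.459 -0.33   0.068]
-0.33 21 [ 0.4465 -0.3242  0.0601] [ 0.438 -0.329  0.055] [ 0.455 -0.32   0.065]
-0.32 22 [ 0.4452 -0.3149  0.0597] [ 0.435 -0.32   0.057] [ 0.455 -0.311  0.066]
-0.31 20 [ 0.4431 -0.3055  0.0601] [ 0.435 -0.309  0.056] [ 0.452 -0.302  0.065]
-0.3 26 [ 0.
[... 332 characters left out ...]
58   0.0584] [ 0.438 -0.258  0.057] [ 0.441 -0.258  0.06 ]
rail 471 [0.6913 0.1263 0.071 ]
((691.283203125, 121.66751861572266), (31.55904769897461, 187.55369567871094), 88.42143249511719)
rail 459 [ 0.6854 -0.117   0.0712]
((685.6600952148438, -117.13906860351562), (22.274259567260742, 189.59158325195312), 88.24494934082031)
lug top 39 [0.5355 0.0939 0.1075] [0.5309 0.0806 0.1041] [0.5402 0.1066 0.1114]
((535.6461791992188, 93.59835815429688), (9.310359954833984, 26.040645599365234), 0.662601888179779)
lug top 47 [ 0.5316 -0.0757  0.1071] [ 0.5259 -0.0884  0.0983] [ 0.5371 -0.0619  0.1134]
((531.6600952148438, -75.17819213867188), (26.556842803955078, 11.142828941345215), 89.13953399658203)
```

The crop confirms it: wooden handle and black head in the wooden rest. In the rig crop, the lugs are at about (288,385) and (523,390) of the 4x picture, with the brush handle below and between them. Next, a helper to turn world targets into tool shifts.

```bash
cat >> h.py <<'E'
def go(x,y,z,yaw=None):
    "tool shift (mm) and turn (deg) to bring TCP to world xyz with tool-x yaw (deg)"
    s=read_state();R=np.array(s['ee_rot']);p=np.array(s['position'])
    sh=R.T@(np.array([x,y,z])-p); cy=np.degrees(np.arctan2(R[1,0],R[0,0]))
    t=0 if yaw is None else -((yaw-cy+180)%360-180)
    print('shift',(sh*1000).round(1),'turn',round(t,1),'now',p.round(4),'yaw',round(cy,2),'tilt',R[2].round(4))
E
python3 - <<'E'
from h import *
go(.48,.10,.19,-79.4); go(.4505,-.34,.14,-79.4)
E
```

```text
shift [409.3 330.    3.5] turn 57.8 now [0.2213 0.5577 0.1935] yaw -21.65 tilt [-0.  0. -1.]
shift [544.2 749.8  53.5] turn 57.8 now [0.2213 0.5577 0.1935] yaw -21.65 tilt [-0.  0. -1.]
```

```bash
python3 -m pendant '[[[0.409,0.33,0],57.8,0],[[0.409,0.33,0],57.8,0],[[0.409,0.33,0],57.8,0],[[0.409,0.33,0],57.8,0],[[0.409,0.33,0],57.8,0],[[0.409,0.33,0],57.8,0],[[0.409,0.33,0],57.8,0],[[0.409,0.33,0],57.8,0],[[0.409,0.33,0],57.8,0],[[0.544,0.75,0.03],57.8,0],[[0.544,0.75,0.03],57.8,0],[[0.544,0.75,0.03],57.8,0],[[0.544,0.75,0.03],57.8,0],[[0.544,0.75,0.03],57.8,0],[[0.544,0.75,0.03],57.8,0],[[0.544,0.75,0.03],57.8,0],[[0.544,0.75,0.05],57.8,0],[[0.544,0.75,0.05],57.8,0],[[0.544,0.75,0.05],57.8,0]]' 100
python3 - <<'E'
from h import *
go(.4505,-.34,.031,-79.4)
im,d=capture('top');save('top1.png',cv2.resize(im[150:300,290:450],None,fx=4,fy=4))
im,d=capture('scene');save('sc1.png',cv2.resize(im[120:260,80:270],None,fx=4,fy=4))
E
```

```text
clock: 3.08
position: [0.4507, -0.3393, 0.1443]
ee_rot: [[0.185, -0.983, 0.001], [-0.983, -0.185, -0.001], [0.001, -0.001, -1.0]]
force: [-0.0, 0.1, 0.4]
grip_width: 0.995
shift [  0.6   0.4 113.3] turn 0.0 now [ 0.4507 -0.3393  0.1443] yaw -79.36 tilt [ 8.e-04 -5.e-04 -1.e+00]
```

View pics/sc1.png

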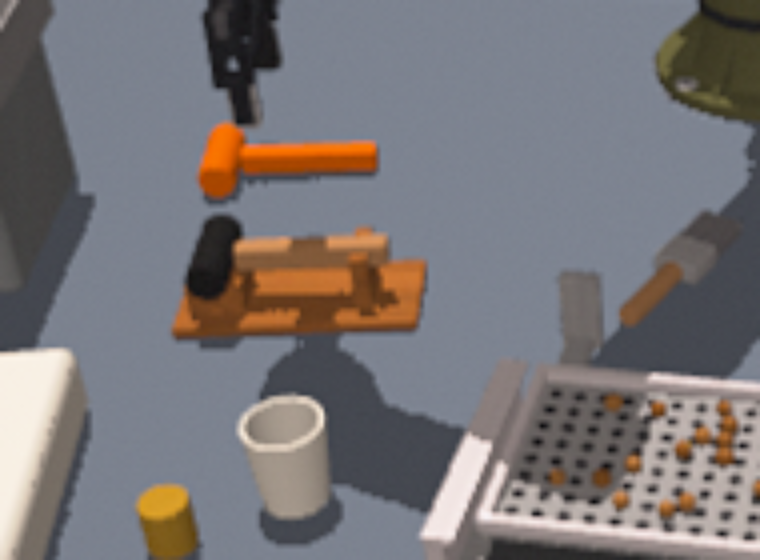

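Run:
```python
from h import *
u,v=proj('scene',[.4507,-.3393,.144]);print((u-80)*4,(v-120)*4)
u,v=proj('scene',[.4507,-.3393,.05]);print((u-80)*4,(v-120)*4)
```

```text
269.52063261525075 154.34924113055922
288.05776285945444 252.54716548610713
```

View pics/top1.png

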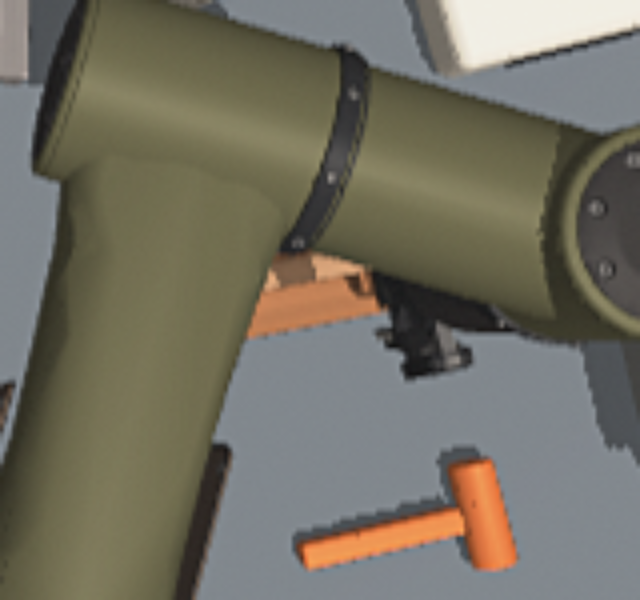

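Run:
```python
from h import *
for s in (-.05,0,.05):
    p=np.array([.4507,-.3393,.157])+s*np.array([.983,.185,0])
    u,v=proj('scene',p);a=((u-80)*4,(v-120)*4)
    u,v=proj('top',p);print(s,np.round(a),((u-290)*4,(v-150)*4))
im,d=capture('scene');save('sc2.png',im[:,:])
save('sc3.png',cv2.resize(im[60:200,60:260],None,fx=4,fy=4))
```

```text
-0.05 [277. 108.] (np.float64(369.0566316481659), np.float64(333.8985755130202))
0 [267. 140.] (np.float64(353.73180267155703), np.float64(261.77772473076914))
0.05 [256. 174.] (np.float64(338.5101386124077), np.float64(190.14238289804166))
```

View pics/sc3.png

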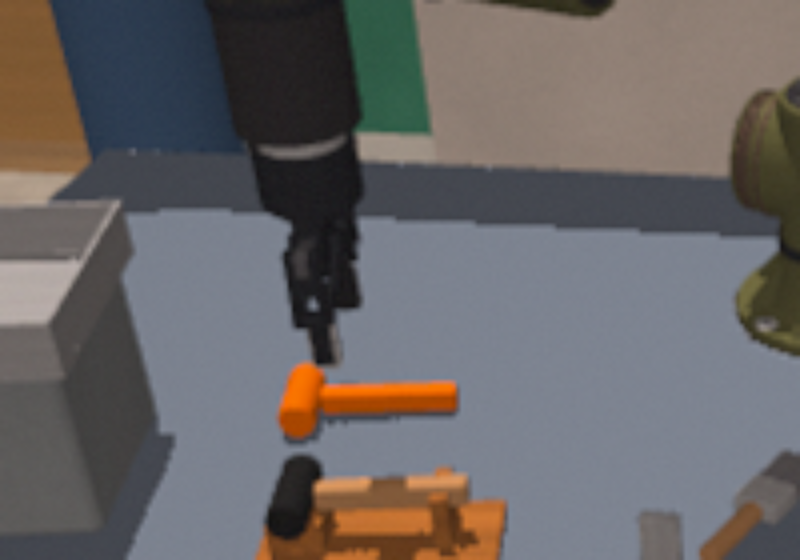

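Run:
```python
from h import *
im,d=capture('scene');P=cloud('scene',d)
print(read_state()['position'])
for (a,b) in [(328,355),(325,340),(348,300),(350,280),(310,310),(300,260),(310,190),(300,100)]:
    u,v=60+a//4,60+b//4; print((a,b),P[v,u].round(3),im[v,u])
m=(P[...,2]>.08)&(P[...,2]<.4)&(abs(P[...,0]-.45)<.12)&(abs(P[...,1]+.34)<.12)&(d>0)
q=P[m];print(len(q))
for z in np.arange(.08,.4,.02):
    s=q[(q[:,2]>=z)&(q[:,2]<z+.02)]
    if len(s):print(round(z,2),len(s),s.min(0).round(3),s.max(0).round(3))
```

```text
[ 0.45101845 -0.33934292  0.14465762]
(328, 355) [ 0.502 -0.326  0.213] [29 30 29]
(325, 340) [ 0.506 -0.325  0.225] [25 24 25]
(348, 300) [ 0.407 -0.346  0.204] [26 27 27]
(350, 280) [ 0.41  -0.342  0.223] [28 27 27]
(310, 310) [ 0.508 -0.332  0.252] [70 72 81]
(300, 260) [ 0.515 -0.327  0.295] [66 61 62]
(310, 190) [ 0.487 -0.324  0.337] [29 28 32]
(300, 100) [ 0.489 -0.317  0.404] [36 33 34]
1321
0.18 3 [ 0.495 -0.336  0.198] [ 0.497 -0.33   0.199]
0.2 78 [ 0.401 -0.357  0.2  ] [ 0.509 -0.319  0.219]
0.22 58 [ 0.399 -0.348  0.221] [ 0.509 -0.317  0.239]
0.24 92 [ 0.38  -0.344  0.241] [ 0.527 -0.312  0.26 ]
0.26 105 [ 0.382 -0.341  0.261] [ 0.527 -0.313  0.279]
0.28 140 [ 0.418 -0.355  0.28 ] [ 0.524 -0.314  0.3  ]
0.3 108 [ 0.445 -0.37   0.3  ] [ 0.519 -0.301  0.32 ]
0.32 173 [ 0.44  -0.372  0.32 ] [ 0.491 -0.3    0.34 ]
0.34 209 [ 0.43 -0.37  0.34] [ 0.491 -0.301  0.36 ]
0.36 129 [ 0.44  -0.374  0.36 ] [ 0.497 -0.293  0.38 ]
0.38 226 [ 0.434 -0.377  0.38 ] [ 0.499 -0.293  0.4  ]
```

Run:
```python
from h import *
for c in ('scene','top'):
    z=np.load('pics/%s0.npz'%c);im,d=z['im'],z['d'];P=cloud(c,d)
    m=(P[...,2]>.08)&(P[...,2]<.42)&(abs(P[...,0]-.221)<.14)&(abs(P[...,1]-.557)<.14)&(d>0)
    q=P[m];print(len(q))
    for zz in np.arange(.08,.42,.02):
        s=q[(q[:,2]>=zz)&(q[:,2]<zz+.02)]
        if len(s):print(round(zz,2),len(s),s.min(0).round(3),s.max(0).round(3))
im=np.load('pics/scene0.npz')['im'];save('c0.png',cv2.resize(im[0:130,400:512],None,fx=5,fy=4))
```

```text
1488
0.08 45 [0.329 0.609 0.08 ] [0.359 0.694 0.085]
0.24 32 [0.197 0.504 0.246] [0.25  0.605 0.26 ]
0.26 66 [0.189 0.503 0.26 ] [0.253 0.612 0.28 ]
0.28 117 [0.189 0.485 0.281] [0.259 0.63  0.3  ]
0.3 227 [0.19  0.486 0.3  ] [0.261 0.629 0.32 ]
0.32 257 [0.198 0.488 0.32 ] [0.26  0.626 0.34 ]
0.34 233 [0.183 0.49  0.34 ] [0.264 0.624 0.36 ]
0.36 162 [0.21  0.519 0.361] [0.26  0.591 0.38 ]
0.38 184 [0.218 0.519 0.38 ] [0.264 0.592 0.4  ]
0.4 165 [0.202 0.517 0.4  ] [0.261 0.591 0.42 ]
1041
0.08 18 [0.329 0.609 0.08 ] [0.352 0.692 0.085]
0.24 39 [0.202 0.502 0.243] [0.247 0.606 0.259]
0.26 50 [0.201 0.5   0.26 ] [0.247 0.605 0.278]
0.28 72 [0.182 0.483 0.28 ] [0.249 0.598 0.3  ]
0.3 147 [0.181 0.485 0.3  ] [0.248 0.583 0.32 ]
0.32 146 [0.182 0.486 0.32 ] [0.233 0.542 0.34 ]
0.34 180 [0.183 0.488 0.34 ] [0.254 0.547 0.36 ]
0.36 175 [0.185 0.518 0.36 ] [0.256 0.55  0.38 ]
0.38 169 [0.188 0.518 0.38 ] [0.253 0.541 0.4  ]
0.4 45 [0.198 0.513 0.4  ] [0.247 0.53  0.42 ]
```

View pics/c0.png

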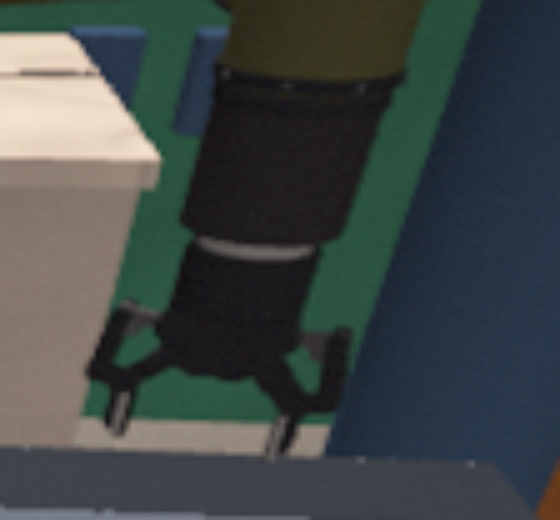

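Both cameras show the open fingertips about 53 mm above the reported TCP, where only 13 mm is expected. I'll go down part of the way and measure again with the jaws partly closed.

```bash
python3 -m pendant '[[[0,0,0.06],0,0],[[0,0,0.07],0,0],[[0,0,0.07],0,110],[[0,0,0.07],0,110],[[0,0,0.07],0,110],[[0,0,0.07],0,110]]' 100
python3 - <<'E'
from h import *
im,d=capture('scene');P=cloud('scene',d)
save('sc4.png',cv2.resize(im[90:220,90:240],None,fx=5,fy=4))
m=(P[...,2]>.076)&(P[...,2]<.36)&(abs(P[...,0]-.45)<.12)&(abs(P[...,1]+.34)<.05)&(d>0)
q=P[m];print(len(q))
for z in np.arange(.07,.3,.01):
    s=q[(q[:,2]>=z)&(q[:,2]<z+.01)]
    if len(s):print(round(z,2),len(s),s.min(0).round(3),s.max(0).round(3))
E
```

```text
clock: 4.03
position: [0.4507, -0.3403, 0.0745]
ee_rot: [[0.183, -0.983, 0.001], [-0.983, -0.183, -0.001], [0.001, -0.001, -1.0]]
force: [-0.1, -0.1, -0.7]
grip_width: 0.567
1498
0.11 5 [ 0.423 -0.344  0.118] [ 0.48  -0.332  0.12 ]
0.12 27 [ 0.416 -0.347  0.12 ] [ 0.489 -0.324  0.13 ]
0.13 29 [ 0.422 -0.346  0.13 ] [ 0.491 -0.324  0.14 ]
0.14 36 [ 0.421 -0.343  0.14 ] [ 0.491 -0.323  0.149]
0.15 14 [ 0.42  -0.354  0.15 ] [ 0.494 -0.325  0.16 ]
0.16 25 [ 0.402 -0.351  0.161] [ 0.507 -0.319  0.17 ]
0.17 39 [ 0.393 -0.341  0.17 ] [ 0.51  -0.317  0.179]
0.18 35 [ 0.393 -0.341  0.18 ] [ 0.514 -0.317  0.19 ]
0.19 50 [ 0.39  -0.341  0.19 ] [ 0.516 -0.319  0.2  ]
0.2 52 [ 0.394 -0.357  0.2  ] [ 0.517 -0.318  0.21 ]
0.21 68 [ 0.426 -0.356  0.21 ] [ 0.521 -0.316  0.22 ]
0.22 66 [ 0.432 -0.356  0.22 ] [ 0.518 -0.318  0.23 ]
0.23 27 [ 0.466 -0.345  0.23 ] [ 0.492 -0.324  0.24 ]
0.24 55 [ 0.435 -0.373  0.241] [ 0.491 -0.303  0.25 ]
0.25 81 [ 0.45  -0.371  0.25 ] [ 0.49  -0.302  0.26 ]
0.26 74 [ 0.439 -0.371  0.26 ] [ 0.489 -0.301  0.27 ]
0.27 79 [ 0.438 -0.371  0.27 ] [ 0.491 -0.302  0.28 ]
0.28 112 [ 0.43  -0.374  0.28 ] [ 0.492 -0.302  0.29 ]
0.29 38 [ 0.449 -0.363  0.29 ] [ 0.489 -0.307  0.298]
```

View pics/sc4.png

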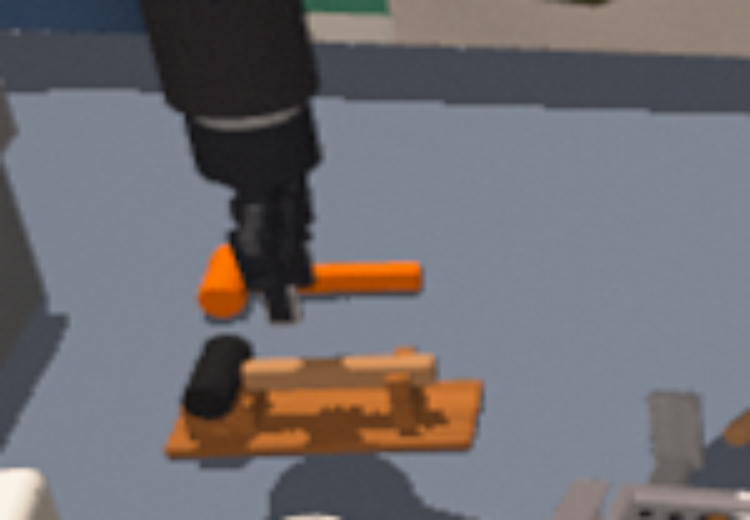

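Run:
```python
from h import *
for c in ('scene','top'):
    z=np.load('pics/%s0.npz'%c);im,d=z['im'],z['d'];P=cloud(c,d)
    a=np.array([-.183,.983]);b=np.array([.983,.183])
    L=P[...,:2]-np.array([.4505,-.34]);ly=L@a;lx=L@b
    m=(abs(lx)<.03)&(d>0)&(P[...,2]>.057)&(P[...,2]<.064)&(ly>-.03)&(ly<.045)
    print(c,m.sum(),'lx',lx[m].mean().round(4),lx[m].min().round(4),lx[m].max().round(4),'z',P[m][:,2].mean().round(4),'slope',np.polyfit(ly[m],lx[m],1).round(4))
    m=(abs(lx)<.012)&(d>0)&(P[...,2]>.055)&(P[...,2]<.064);print('ly range',ly[m].min(),ly[m].max())
    m=(abs(lx)<.05)&(d>0)&(P[...,2]>.060)&(ly<-.04)&(ly>-.09)&(im.max(-1)<60);print('head',lx[m].min().round(4),lx[m].max().round(4),ly[m].min().round(4),ly[m].max().round(4),P[m][:,2].max())
im,d=capture('scene');P=cloud('scene',d);L=P[...,:2]-np.array([.4505,-.34]);ly=L@a;lx=L@b
m=(P[...,2]>.118)&(P[...,2]<.145)&(abs(lx)<.06)&(abs(ly)<.04)&(d>0)
print('fing',np.sort(lx[m])[[0,3,-4,-1]],np.sort(ly[m])[[0,3,-4,-1]])
print(np.histogram(lx[m],bins=np.arange(-.05,.051,.005)))
```

```text
scene 71 lx 0.0069 -0.0093 0.0157 z 0.0614 slope [0.0696 0.0064]
ly range -0.3625417613753252 0.08109386875302636
head -0.0332 0.0463 -0.0719 -0.0433 0.07438930219878415
top 134 lx -0.0007 -0.0103 0.0094 z 0.0601 slope [-0.0137 -0.0006]
ly range -0.07552920964084685 0.08281209882039818
head -0.0361 0.0389 -0.0732 -0.0435 0.07237588082900626
fing [-0.03280831 -0.02964322  0.03924295  0.04082433] [-0.01212166 -0.0094879   0.01105071  0.01177966]
(array([ 0,  0,  0,  2, 13, 15,  0,  0,  0,  0,  0,  0,  0,  0,  2,  9, 20,
       18,  1,  0]), array([-5.00000000e-02, -4.50000000e-02, -4.00000000e-02, -3.50000000e-02,
       -3.00000000e-02, -2.50000000e-02, -2.00000000e-02, -1.50000000e-02,
       -1.00000000e-02, -5.00000000e-03, -2.77555756e-17,  5.00000000e-03,
        1.00000000e-02,  1.50000000e-02,  2.00000000e-02,  2.50000000e-02,
        3.00000000e-02,  3.50000000e-02,  4.00000000e-02,  4.50000000e-02,
        5.00000000e-02]))
```

```bash
python3 -m pendant '[[[0,-0.001,0.03],0,110],[[0,-0.001,0.043],0,110],[[0,-0.001,0.043],0,110]]' 100
python3 - <<'E'
from h import *
im,d=capture('scene');P=cloud('scene',d)
save('sc5.png',cv2.resize(im[110:220,100:240],None,fx=5,fy=5))
m=(P[...,2]>.07)&(P[...,2]<.36)&(abs(P[...,0]-.45)<.12)&(abs(P[...,1]+.34)<.02)&(d>0)
q=P[m];print(q[:,2].min())
E
```

```text
clock: 4.5
position: [0.4505, -0.3398, 0.0296]
ee_rot: [[0.183, -0.983, -0.002], [-0.983, -0.183, 0.001], [-0.001, 0.002, -1.0]]
force: [0.3, 0.6, 0.8]
grip_width: 0.568
0.07207437052213472
```

View pics/sc5.png

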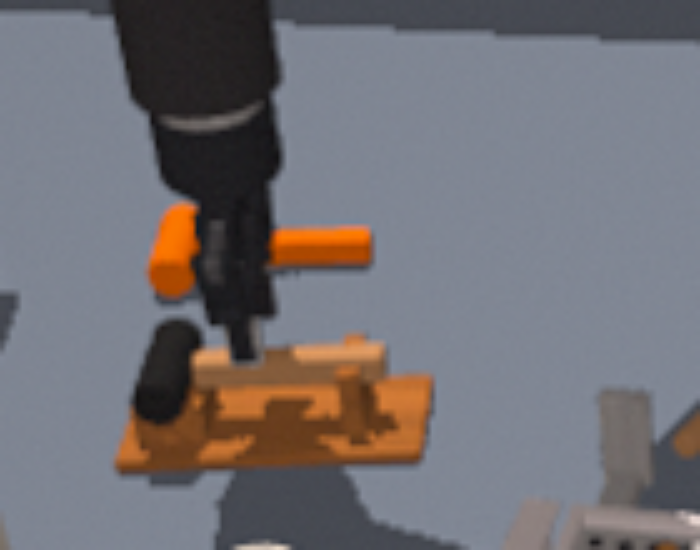

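```bash
python3 -m pendant '[[[0,0,0.02],0,110],[[0,0,0.038],0,110],[[0,0,0.038],0,110]]' 100
python3 - <<'E'
from h import *
print(read_state()['force'],read_state()['position'])
im,d=capture('scene')
save('sc6.png',cv2.resize(im[110:220,100:240],None,fx=5,fy=5))
E
```

```text
clock: 4.92
position: [0.4503, -0.3396, -0.0088]
ee_rot: [[0.183, -0.983, -0.002], [-0.983, -0.183, 0.001], [-0.001, 0.002, -1.0]]
force: [-0.2, -1.0, 1.0]
grip_width: 0.565
[-0.22751936 -1.01913463  1.01499376] [ 0.45034472 -0.33955867 -0.00877393]
```

View pics/sc6.png

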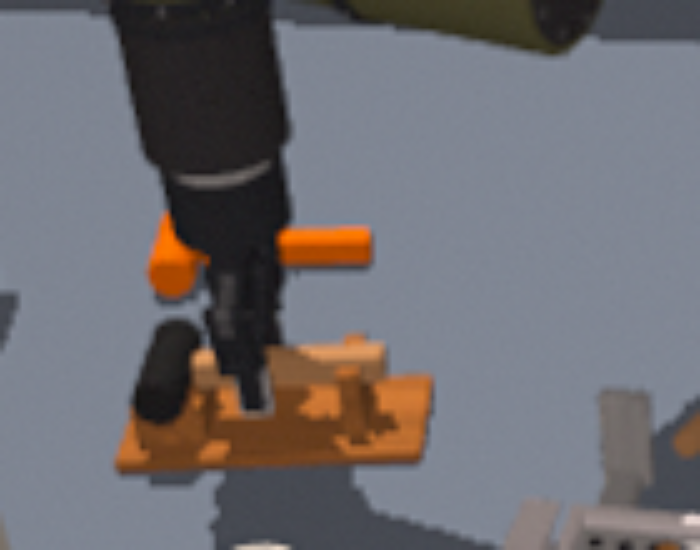

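The fingers straddle the handle near (255,380), between head and fork. I'll close now.

```bash
python3 -m pendant '[[[0,0,0],0,255],[[0,0,0],0,255],[[0,0,0],0,255],[[0,0,0],0,255],[[0,0,0],0,255]]' 100
python3 - <<'E'
from h import *
s=read_state();print(s['force'],s['position'],s['torque'])
E
```

```text
clock: 5.6
position: [0.4521, -0.3403, -0.0061]
ee_rot: [[0.184, -0.983, 0.002], [-0.983, -0.184, -0.001], [0.002, -0.002, -1.0]]
force: [0.1, 0.9, 5.4]
grip_width: 0.217
[0.06715533 0.86875109 5.38230126] [ 0.45205217 -0.34034328 -0.00609624] [0.43136758 0.08189391 0.02846719]
```

```bash
python3 -m pendant '[[[0,0,-0.02],0,255],[[0,0,-0.05],0,255],[[0,0,-0.09],0,255],[[0,0,-0.12],0,255],[[0,0,-0.12],0,255],[[0,0,-0.12],0,255]]' 100
python3 - <<'E'
from h import *
s=read_state();print(s['force'],s['position'],s['torque'])
im,d=capture('scene');save('sc7.png',cv2.resize(im[90:220,90:250],None,fx=5,fy=4))
P=cloud('scene',d)
m=(P[...,2]>.09)&(P[...,2]<.25)&(abs(P[...,0]-.46)<.09)&(abs(P[...,1]+.4)<.06)&(im.max(-1)<70)&(d>0)
print(P[m].min(0),P[m].max(0))
for t in ('mallet_grip','mallet_head'): print(t,[(np.round(r['centre'],3).tolist(),round(r['conf'],2)) for r in tip_of(t,'scene')])
im,d=capture('top');save('t7.png',im)
for t in ('mallet_grip','mallet_head'): print(t,[(np.round(r['centre'],3).tolist(),round(r['conf'],2)) for r in tip_of(t,'top')])
E
```

```text
clock: 6.35
position: [0.4505, -0.3392, 0.1103]
ee_rot: [[0.183, -0.983, -0.002], [-0.983, -0.183, 0.002], [-0.002, 0.002, -1.0]]
force: [0.1, 0.4, -3.5]
grip_width: 0.214
[ 0.09408207  0.37839184 -3.4786647 ] [ 0.45052429 -0.33915298  0.11034307] [0.07245696 0.04493788 0.00097653]
[ 0.39571852 -0.41311439  0.15334335] [ 0.50694446 -0.34007888  0.24986249]
mallet_grip [([0.454, -0.339, 0.049], 0.74), ([0.45, -0.342, 0.17], 0.65), ([0.254, -0.414, 0.014], 0.52), ([0.377, -0.034, -0.001], 0.35)]
mallet_head [([0.464, -0.397, 0.17], 0.73), ([0.264, -0.472, 0.019], 0.59), ([0.53, 0.098, 0.084], 0.19), ([0.377, -0.034, 0.002], 0.16)]
mallet_grip [([0.252, -0.418, 0.014], 0.8), ([0.45, -0.338, 0.165], 0.7)]
mallet_head [([0.265, -0.474, 0.018], 0.95)]
```

View pics/sc7.png

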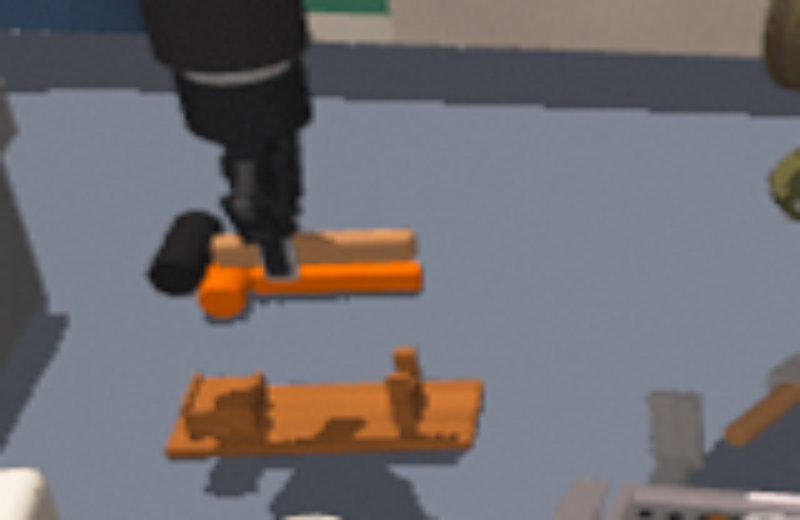

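The mallet is held level, with the head at about (185,250) in the crop and the rest empty. It sits 60 mm above the reported TCP. I'll carry it to a standoff behind the right lug.

Run:
```python
from h import *
go(.470,-.0148,.11,-91.35); go(.470,-.0148,.025,-91.35)
```

```text
shift [-316.   -78.3    1.8] turn 11.9 now [ 0.4509 -0.3398  0.1116] yaw -79.45 tilt [-7.0e-04  1.3e-03 -1.0e+00]
shift [-315.9  -78.4   86.8] turn 11.9 now [ 0.4509 -0.3398  0.1116] yaw -79.45 tilt [-7.0e-04  1.3e-03 -1.0e+00]
```

```bash
python3 -m pendant '[[[-0.05,-0.012,0],3,255],[[-0.1,-0.025,0],6,255],[[-0.15,-0.037,0],9,255],[[-0.2,-0.05,0],11.9,255],[[-0.25,-0.062,0],11.9,255],[[-0.29,-0.072,0],11.9,255],[[-0.316,-0.078,0],11.9,255],[[-0.316,-0.078,0.03],11.9,255],[[-0.316,-0.078,0.06],11.9,255],[[-0.316,-0.078,0.086],11.9,255],[[-0.316,-0.078,0.086],11.9,255],[[-0.316,-0.078,0.086],11.9,255]]' 100
python3 - <<'E'
from h import *
s=read_state();print(s['force'],s['torque']);go(.487,-.0148,.025,-91.35)
im,d=capture('scene');save('sc8.png',cv2.resize(im[120:270,170:320],None,fx=5,fy=4));np.savez('pics/sc8.npz',im=im,d=d)
im,d=capture('top');save('t8.png',cv2.resize(im[90:260,180:350],None,fx=4,fy=3.5));np.savez('pics/t8.npz',im=im,d=d)
E
```

```text
clock: 8.15
position: [0.4709, -0.015, 0.0279]
ee_rot: [[-0.023, -1.0, 0.002], [-1.0, 0.023, -0.0], [0.0, -0.002, -1.0]]
force: [0.8, 0.5, -1.9]
grip_width: 0.219
[ 0.82973794  0.53510366 -1.92655341] [ 0.06028744 -0.01712424 -0.00175108]
shift [ -0.6 -16.1   2.9] turn 0.0 now [ 0.4709 -0.015   0.0279] yaw -91.34 tilt [ 2.0e-04 -1.8e-03 -1.0e+00]
```

View pics/sc8.png

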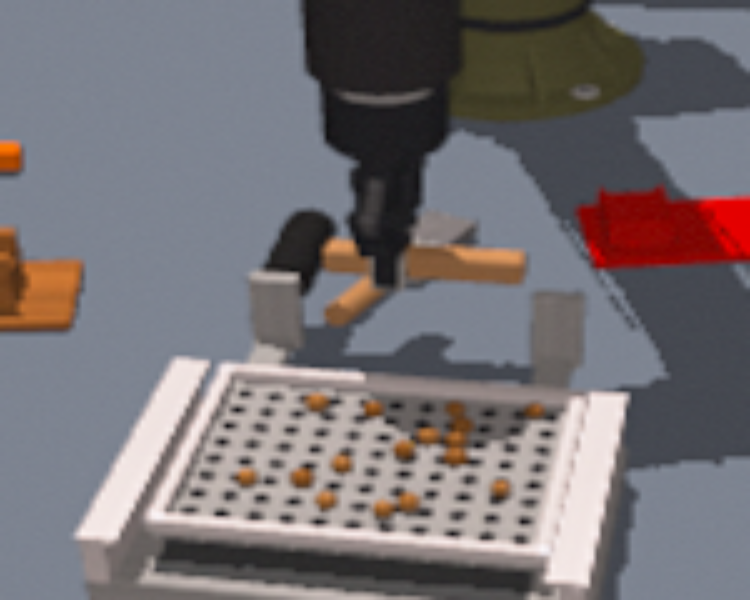

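View pics/t8.png

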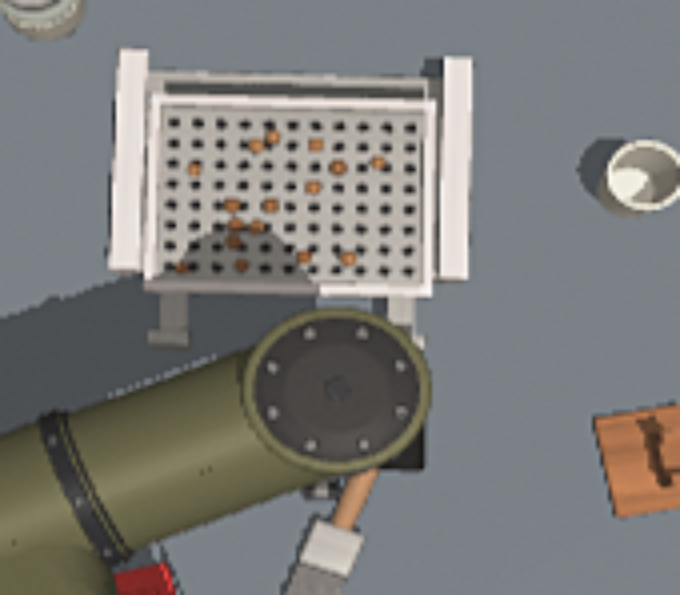

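The head is behind the right lug (scene crop, head at 300,245 and lug at 275,310), and the gap is visible. I'll approach slowly.

```bash
python3 -m pendant '[[[0,-0.005,0.002],0,255],[[0,-0.009,0.002],0,255],[[0,-0.011,0.002],0,255],[[0,-0.013,0.002],0,255],[[0,-0.014,0.002],0,255],[[0,-0.015,0.002],0,255],[[0,-0.016,0.002],0,255]]' 100
python3 - <<'E'
from h import *
s=read_state();print(s['force'].round(2),s['torque'].round(3),s['position'].round(4),s['joint_torque'].round(2))
E
```

```text
clock: 9.12
position: [0.4861, -0.0154, 0.0246]
ee_rot: [[-0.023, -1.0, 0.0], [-1.0, 0.023, -0.0], [0.0, -0.0, -1.0]]
force: [0.3, -0.5, -3.2]
grip_width: 0.216
[ 0.25 -0.46 -3.21] [ 0.093 -0.014  0.025] [ 0.4861 -0.0154  0.0246] [ 3.000e-02 -2.365e+01  3.517e+01  7.330e+00 -3.000e-02 -1.000e-02]
```

```bash
python3 -m pendant '[[[0,-0.001,0],0,255],[[0,-0.002,0],0,255],[[0,-0.003,0],0,255],[[0,-0.003,0],0,255]]' 100
python3 - <<'E'
from h import *
s=read_state();print(s['force'].round(2),s['torque'].round(3),s['position'].round(4))
im,d=capture('scene');save('sc9.png',cv2.resize(im[150:240,200:320],None,fx=6,fy=6));np.savez('pics/sc9.npz',im=im,d=d)
E
```

```text
clock: 9.62
position: [0.4891, -0.0155, 0.0245]
ee_rot: [[-0.024, -1.0, -0.0], [-1.0, 0.024, -0.0], [0.0, 0.0, -1.0]]
force: [0.0, -0.3, -2.7]
grip_width: 0.216
[ 0.03 -0.25 -2.7 ] [ 0.052 -0.05  -0.018] [ 0.4891 -0.0155  0.0245]
```

View pics/sc9.png

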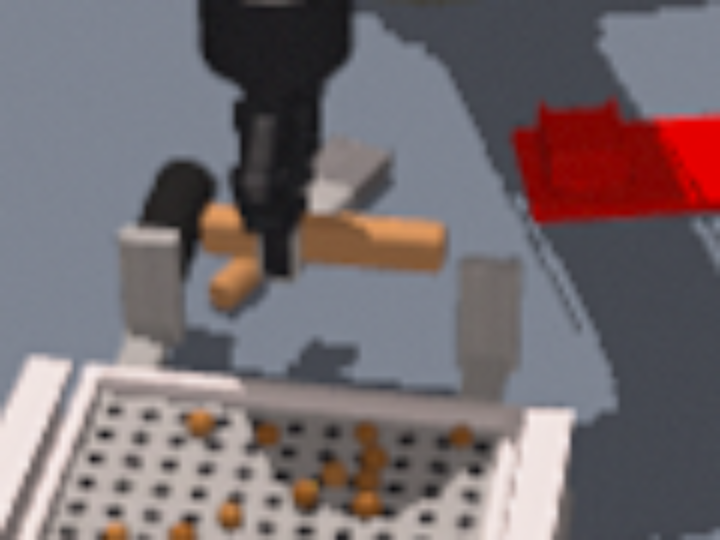

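```bash
python3 -m pendant '[[[0,-0.001,0],0,255],[[0,-0.002,0],0,255],[[0,-0.003,0],0,255],[[0,-0.003,0],0,255]]' 100
python3 - <<'E'
from h import *
s=read_state();print(s['force'].round(2),s['torque'].round(3),s['position'].round(4))
im,d=capture('scene');np.savez('pics/sc10.npz',im=im,d=d);save('sc10.png',cv2.resize(im[150:240,200:320],None,fx=6,fy=6))
E
```

```text
clock: 10.18
position: [0.4909, -0.0155, 0.0243]
ee_rot: [[-0.024, -1.0, -0.003], [-1.0, 0.024, -0.0], [0.0, 0.003, -1.0]]
force: [-6.3, 1.7, -0.1]
grip_width: 0.216
[-6.26  1.71 -0.15] [ 0.539  2.109 -0.302] [ 0.4909 -0.0155  0.0243]
```

```bash
cat >> h.py <<'E'
Y0=np.array([.0235,1.0]);
def lugs(d,ref=None):
    P=cloud('scene',d);o=[]
    t=-.0236;c=np.array([np.cos(t),np.sin(t)]);e=np.array([-np.sin(t),np.cos(t)])
    L=P[...,:2]-np.array([.6484,.0055]);X=L@c;Y=L@e;Z=P[...,2]
    for y in (.087,-.083):
        m=(abs(Y-y)<.010)&(Z>.065)&(Z<.100)&(X>-.125)&(X<-.085)&(d>0)
        o+= [np.mean(X[m])*1000,np.median(X[m])*1000,m.sum()]
    # plate front rim
    return np.round(o,2)
E
python3 - <<'E'
from h import *
for f in ('scene0','sc8','sc9','sc10'):
    print(f,lugs(np.load('pics/%s.npz'%f)['d']))
for i in range(3):
    im,d=capture('scene');print(lugs(d))
s=read_state();print(s['force'].round(2),s['torque'].round(3),s['position'].round(4))
E
```

```text
scene0 [-106.73 -106.81   68.   -106.93 -106.74   57.  ]
sc8 [-106.71 -106.77   66.   -106.8  -106.53   60.  ]
sc9 [-106.91 -106.76   68.   -106.85 -106.55   56.  ]
sc10 [-107.25 -107.34   65.   -106.26 -106.5    62.  ]
[-106.57 -106.63   69.   -106.84 -107.     58.  ]
[-106.71 -106.67   66.   -106.25 -106.09   59.  ]
[-107.13 -107.53   67.   -106.47 -106.59   62.  ]
[-6.89  2.28 -0.07] [ 0.449  1.934 -0.183] [ 0.4909 -0.0155  0.0243]
```

Contact at about 6 N. The lug tracker noise is about 0.3 mm. I'll push on in small steps.

```bash
python3 -m pendant '[[[0,-0.0005,0],0,255],[[0,-0.001,0],0,255],[[0,-0.0015,0],0,255],[[0,-0.002,0],0,255]]' 100
python3 - <<'E'
from h import *
s=read_state();print(s['force'].round(2),s['torque'].round(3),s['position'].round(4))
for i in range(2):
    im,d=capture('scene');print(lugs(d))
E
```

```text
clock: 10.88
position: [0.4924, -0.016, 0.0242]
ee_rot: [[-0.024, -1.0, -0.004], [-1.0, 0.024, -0.001], [0.001, 0.004, -1.0]]
force: [-8.0, 1.2, 2.1]
grip_width: 0.216
[-7.99  1.16  2.1 ] [ 0.174  2.607 -0.329] [ 0.4924 -0.016   0.0242]
[-107.11 -107.22   67.   -104.7  -104.34   63.  ]
[-107.54 -107.8    65.   -104.67 -104.68   59.  ]
```

```bash
python3 -m pendant '[[[0,-0.0005,0],0,255],[[0,-0.001,0],0,255],[[0,-0.0012,0],0,255],[[0,-0.0012,0],0,255]]' 100
python3 - <<'E'
from h import *
s=read_state();print(s['force'].round(2),s['torque'].round(3),s['position'].round(4))
for i in range(2):
    im,d=capture('scene');print(lugs(d))
E
```

```text
clock: 11.48
position: [0.4935, -0.0162, 0.0242]
ee_rot: [[-0.024, -1.0, -0.004], [-1.0, 0.024, -0.001], [0.001, 0.004, -1.0]]
force: [-8.5, -0.0, 1.8]
grip_width: 0.22
[-8.53 -0.01  1.84] [-0.09   2.644 -0.355] [ 0.4935 -0.0162  0.0242]
[-107.44 -107.7    64.   -103.53 -103.55   61.  ]
[-108.1  -108.16   63.   -103.52 -103.43   55.  ]
```

```bash
python3 -m pendant '[[[0,0.01,0],0,255],[[0,0.022,0],0,255],[[-0.05,0.022,0],0,255],[[-0.11,0.022,0],0,255],[[-0.15,0.022,0],0,255],[[-0.17,0.022,0],0,255],[[-0.17,0.018,0],0,255],[[-0.17,0.013,0],0,255],[[-0.17,0.01,0],0,255],[[-0.17,0.009,0],0,255],[[-0.17,0.009,0],0,255]]' 100
python3 - <<'E'
from h import *
s=read_state();print(s['force'].round(2),s['torque'].round(3),s['position'].round(4))
im,d=capture('scene');print(lugs(d));save('sc11.png',cv2.resize(im[150:240,200:320],None,fx=6,fy=6))
E
```

```text
clock: 12.95
position: [0.4904, 0.1541, 0.0245]
ee_rot: [[-0.024, -1.0, -0.0], [-1.0, 0.024, -0.0], [0.0, 0.0, -1.0]]
force: [0.3, -0.2, -2.5]
grip_width: 0.218
[ 0.33 -0.17 -2.53] [0.114 0.008 0.   ] [0.4904 0.1541 0.0245]
[-107.76 -107.51   65.   -103.54 -103.53   60.  ]
```

View pics/sc11.png

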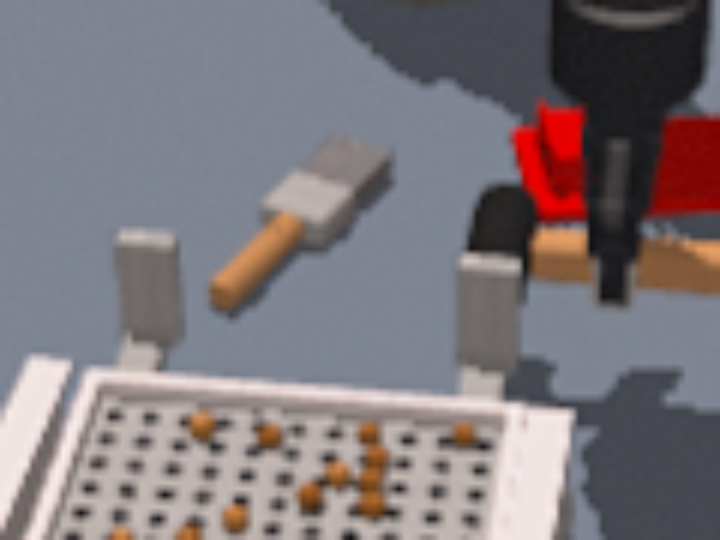

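The head is behind the left lug at (490,230) in the crop. I'll push the left side.

```bash
python3 -m pendant '[[[0,-0.001,0],0,255],[[0,-0.002,0],0,255],[[0,-0.003,0],0,255],[[0,-0.0035,0],0,255],[[0,-0.004,0],0,255],[[0,-0.0045,0],0,255],[[0,-0.005,0],0,255],[[0,-0.0055,0],0,255],[[0,-0.006,0],0,255]]' 100
python3 - <<'E'
from h import *
s=read_state();print(s['force'].round(2),s['torque'].round(3),s['position'].round(4))
im,d=capture('scene');print(lugs(d))
E
```

```text
clock: 14.12
position: [0.4953, 0.1551, 0.0245]
ee_rot: [[-0.023, -1.0, -0.002], [-1.0, 0.023, 0.001], [-0.001, 0.002, -1.0]]
force: [-7.5, 2.5, 0.7]
grip_width: 0.22
[-7.5   2.46  0.71] [ 1.01   2.367 -0.238] [0.4953 0.1551 0.0245]
[-106.47 -106.3    64.   -104.47 -104.3    56.  ]
```

```bash
python3 -m pendant '[[[0,-0.0005,0],0,255],[[0,-0.001,0],0,255],[[0,-0.0015,0],0,255],[[0,-0.002,0],0,255],[[0,-0.0025,0],0,255],[[0,-0.003,0],0,255],[[0,-0.0035,0],0,255],[[0,-0.004,0],0,255]]' 100
python3 - <<'E'
from h import *
s=read_state();print(s['force'].round(2),s['torque'].round(3),s['position'].round(4))
for i in range(2): im,d=capture('scene');print(lugs(d))
E
```

```text
clock: 15.18
position: [0.4987, 0.1555, 0.0241]
ee_rot: [[-0.024, -1.0, -0.003], [-1.0, 0.024, 0.001], [-0.001, 0.003, -1.0]]
force: [-10.0, 5.2, 0.3]
grip_width: 0.214
[-10.05   5.24   0.26] [ 1.632  3.061 -0.468] [0.4987 0.1555 0.0241]
[-102.78 -102.77   68.   -105.26 -104.92   57.  ]
[-102.99 -103.14   64.   -105.56 -105.62   55.  ]
```

```bash
python3 -m pendant '[[[0,-0.0005,0],0,255],[[0,-0.001,0],0,255],[[0,-0.0015,0],0,255]]' 100
python3 - <<'E'
from h import *
s=read_state();print(s['force'].round(2),s['torque'].round(3),s['position'].round(4))
for i in range(2): im,d=capture('scene');print(lugs(d))
E
```

```text
clock: 15.65
position: [0.5001, 0.1556, 0.0239]
ee_rot: [[-0.024, -1.0, -0.003], [-1.0, 0.024, 0.002], [-0.002, 0.003, -1.0]]
force: [-9.4, 5.6, -0.7]
grip_width: 0.215
[-9.41  5.56 -0.71] [ 1.8    3.075 -0.489] [0.5001 0.1556 0.0239]
[-101.23 -101.65   67.   -105.3  -105.15   62.  ]
[-101.28 -101.17   65.   -105.41 -105.54   56.  ]
```

```bash
python3 -m pendant '[[[0,0.01,0],0,255],[[0,0.022,0],0,255],[[0.05,0.022,0],0,255],[[0.11,0.022,0],0,255],[[0.15,0.022,0],0,255],[[0.17,0.02,0],0,255],[[0.17,0.016,0],0,255],[[0.17,0.012,0],0,255],[[0.17,0.009,0],0,255],[[0.17,0.008,0],0,255],[[0.17,0.007,0],0,255],[[0.17,0.006,0],0,255],[[0.17,0.0055,0],0,255],[[0.17,0.005,0],0,255],[[0.17,0.0045,0],0,255],[[0.17,0.004,0],0,255],[[0.17,0.0035,0],0,255],[[0.17,0.003,0],0,255]]' 100
python3 - <<'E'
from h import *
s=read_state();print(s['force'].round(2),s['torque'].round(3),s['position'].round(4))
for i in range(2): im,d=capture('scene');print(lugs(d))
E
```

```text
clock: 18.0
position: [0.4935, -0.0157, 0.0242]
ee_rot: [[-0.024, -1.0, -0.003], [-1.0, 0.024, -0.0], [0.0, 0.003, -1.0]]
force: [-6.3, 1.0, -0.2]
grip_width: 0.217
[-6.28  1.03 -0.15] [ 0.434  2.028 -0.396] [ 0.4935 -0.0157  0.0242]
[-102.35 -102.33   68.   -103.01 -102.97   61.  ]
[-101.81 -101.56   64.   -104.   -103.87   60.  ]
```

```bash
python3 -m pendant '[[[0,-0.0005,0],0,255],[[0,-0.001,0],0,255],[[0,-0.0015,0],0,255],[[0,-0.002,0],0,255],[[0,-0.0025,0],0,255],[[0,-0.003,0],0,255],[[0,-0.0035,0],0,255]]' 100
python3 - <<'E'
from h import *
s=read_state();print(s['force'].round(2),s['torque'].round(3),s['position'].round(4))
for i in range(2): im,d=capture('scene');print(lugs(d))
E
```

```text
clock: 18.98
position: [0.4964, -0.0165, 0.0241]
ee_rot: [[-0.024, -1.0, -0.004], [-1.0, 0.024, -0.001], [0.002, 0.004, -1.0]]
force: [-8.5, -1.4, 0.6]
grip_width: 0.215
[-8.52 -1.4   0.61] [-0.259  2.702 -0.416] [ 0.4964 -0.0165  0.0241]
[-102.92 -103.14   66.   -101.09 -100.91   61.  ]
[-103.15 -102.92   67.   -101.12 -101.32   61.  ]
```

```bash
python3 -m pendant '[[[0,-0.0005,0],0,255],[[0,-0.001,0],0,255],[[0,-0.0015,0],0,255],[[0,-0.0018,0],0,255]]' 100
python3 - <<'E'
from h import *
s=read_state();print(s['force'].round(2),s['torque'].round(3),s['position'].round(4))
for i in range(2): im,d=capture('scene');print(lugs(d))
E
```

```text
clock: 19.58
position: [0.4981, -0.0169, 0.0241]
ee_rot: [[-0.025, -1.0, -0.005], [-1.0, 0.025, -0.002], [0.002, 0.004, -1.0]]
force: [-9.2, -1.6, 1.8]
grip_width: 0.217
[-9.24 -1.62  1.82] [-0.564  2.799 -0.471] [ 0.4981 -0.0169  0.0241]
[-103.04 -103.26   67.    -99.16  -99.35   60.  ]
[-103.58 -103.62   66.    -98.85  -98.65   60.  ]
```

```bash
python3 -m pendant '[[[0,0.01,0],0,255],[[0,0.022,0],0,255],[[-0.05,0.022,0],0,255],[[-0.11,0.022,0],0,255],[[-0.15,0.022,0],0,255],[[-0.17,0.02,0],0,255],[[-0.17,0.016,0],0,255],[[-0.17,0.012,0],0,255],[[-0.17,0.009,0],0,255],[[-0.17,0.008,0],0,255],[[-0.17,0.007,0],0,255],[[-0.17,0.006,0],0,255],[[-0.17,0.0055,0],0,255],[[-0.17,0.005,0],0,255],[[-0.17,0.0045,0],0,255],[[-0.17,0.004,0],0,255],[[-0.17,0.0035,0],0,255],[[-0.17,0.003,0],0,255],[[-0.17,0.002,0],0,255]]' 100
python3 - <<'E'
from h import *
s=read_state();print(s['force'].round(2),s['torque'].round(3),s['position'].round(4))
for i in range(2): im,d=capture('scene');print(lugs(d))
E
```

```text
clock: 22.05
position: [0.501, 0.1549, 0.0244]
ee_rot: [[-0.023, -1.0, -0.002], [-1.0, 0.023, 0.001], [-0.0, 0.002, -1.0]]
force: [-7.9, 3.8, -0.2]
grip_width: 0.216
[-7.94  3.81 -0.16] [ 0.829  2.351 -0.31 ] [0.501  0.1549 0.0244]
[-100.21 -100.28   63.   -100.18 -100.09   59.  ]
[-100.46 -100.95   68.    -99.84 -100.23   61.  ]
```

```bash
python3 -m pendant '[[[0,-0.0005,0],0,255],[[0,-0.001,0],0,255],[[0,-0.0015,0],0,255],[[0,-0.002,0],0,255],[[0,-0.0025,0],0,255],[[0,-0.003,0],0,255],[[0,-0.0035,0],0,255]]' 100
python3 - <<'E'
from h import *
s=read_state();print(s['force'].round(2),s['torque'].round(3),s['position'].round(4))
for i in range(3): im,d=capture('scene');print(lugs(d))
E
```

```text
clock: 23.02
position: [0.5041, 0.1555, 0.0243]
ee_rot: [[-0.023, -1.0, -0.003], [-1.0, 0.023, 0.002], [-0.002, 0.003, -1.0]]
force: [-9.8, 6.5, 2.2]
grip_width: 0.218
[-9.79  6.5   2.16] [ 1.644  2.995 -0.521] [0.5041 0.1555 0.0243]
[ -97.42  -97.08   70.   -100.95 -100.99   61.  ]
[ -97.53  -97.04   70.   -100.53 -100.17   58.  ]
[ -97.7   -97.85   67.   -101.01 -100.95   58.  ]
```

```bash
python3 -m pendant '[[[0,-0.0004,0],0,255],[[0,-0.0008,0],0,255],[[0,0.01,0],0,255],[[0,0.022,0],0,255],[[0.05,0.022,0],0,255],[[0.11,0.022,0],0,255],[[0.15,0.022,0],0,255],[[0.17,0.02,0],0,255],[[0.17,0.016,0],0,255],[[0.17,0.012,0],0,255],[[0.17,0.009,0],0,255],[[0.17,0.008,0],0,255],[[0.17,0.007,0],0,255],[[0.17,0.006,0],0,255],[[0.17,0.0055,0],0,255],[[0.17,0.005,0],0,255],[[0.17,0.0045,0],0,255],[[0.17,0.004,0],0,255],[[0.17,0.003,0],0,255],[[0.17,0.002,0],0,255]]' 100
python3 - <<'E'
from h import *
s=read_state();print(s['force'].round(2),s['torque'].round(3),s['position'].round(4))
for i in range(2): im,d=capture('scene');print(lugs(d))
E
```

```text
clock: 25.68
position: [0.4983, -0.0159, 0.0242]
ee_rot: [[-0.024, -1.0, -0.003], [-1.0, 0.024, -0.0], [0.001, 0.003, -1.0]]
force: [-7.5, 1.3, -0.5]
grip_width: 0.218
[-7.46  1.26 -0.48] [ 0.242  2.122 -0.548] [ 0.4983 -0.0159  0.0242]
[-97.18 -97.11  68.   -98.7  -98.94  62.  ]
[-96.92 -97.25  61.   -98.7  -98.59  60.  ]
```

```bash
python3 -m pendant '[[[0,-0.0005,0],0,255],[[0,-0.001,0],0,255],[[0,-0.0015,0],0,255],[[0,-0.002,0],0,255],[[0,-0.0025,0],0,255],[[0,-0.003,0],0,255],[[0,-0.0035,0],0,255],[[0,-0.004,0],0,255]]' 100
python3 - <<'E'
from h import *
s=read_state();print(s['force'].round(2),s['torque'].round(3),s['position'].round(4))
for i in range(3): im,d=capture('scene');print(lugs(d))
E
```

```text
clock: 26.78
position: [0.5017, -0.0169, 0.0242]
ee_rot: [[-0.025, -1.0, -0.004], [-1.0, 0.025, -0.002], [0.002, 0.004, -1.0]]
force: [-8.8, -1.9, 0.7]
grip_width: 0.213
[-8.79 -1.93  0.69] [-0.549  2.746 -0.48 ] [ 0.5017 -0.0169  0.0242]
[-98.27 -98.11  65.   -96.65 -95.77  62.  ]
[-97.96 -97.71  66.   -96.4  -95.37  63.  ]
[-98.42 -98.23  69.   -96.76 -95.98  63.  ]
```

```bash
python3 -m pendant '[[[0,-0.0005,0],0,255],[[0,-0.001,0],0,255],[[0,0.01,0],0,255],[[0,0.022,0],0,255],[[-0.05,0.022,0],0,255],[[-0.11,0.022,0],0,255],[[-0.15,0.022,0],0,255],[[-0.17,0.02,0],0,255],[[-0.17,0.016,0],0,255],[[-0.17,0.012,0],0,255],[[-0.17,0.009,0],0,255],[[-0.17,0.008,0],0,255],[[-0.17,0.007,0],0,255],[[-0.17,0.006,0],0,255],[[-0.17,0.005,0],0,255],[[-0.17,0.0045,0],0,255],[[-0.17,0.004,0],0,255],[[-0.17,0.003,0],0,255],[[-0.17,0.002,0],0,255],[[-0.17,0.001,0],0,255]]' 100
python3 - <<'E'
from h import *
s=read_state();print(s['force'].round(2),s['torque'].round(3),s['position'].round(4))
for i in range(2): im,d=capture('scene');print(lugs(d))
E
```

```text
clock: 29.42
position: [0.5055, 0.1549, 0.0245]
ee_rot: [[-0.023, -1.0, -0.002], [-1.0, 0.023, 0.001], [-0.001, 0.002, -1.0]]
force: [-7.5, 3.7, 0.8]
grip_width: 0.219
[-7.47  3.73  0.79] [ 1.138  2.489 -0.28 ] [0.5055 0.1549 0.0245]
[-97.77 -96.56  69.   -95.7  -95.83  62.  ]
[-95.95 -96.29  65.   -95.39 -95.71  62.  ]
```

```bash
python3 -m pendant '[[[0,-0.0005,0],0,255],[[0,-0.001,0],0,255],[[0,-0.0015,0],0,255],[[0,-0.002,0],0,255],[[0,-0.0025,0],0,255],[[0,-0.0025,0],0,255],[[0,0.01,0],0,255],[[0,0.025,0],0,255],[[0,0.025,0],0,255]]' 100
python3 - <<'E'
from h import *
s=read_state();print(s['force'].round(2),s['torque'].round(3),s['position'].round(4))
for i in range(3): im,d=capture('scene');print(lugs(d))
save('sc12.png',cv2.resize(im[120:290,140:340],None,fx=4,fy=3.5))
im,d=capture('top');save('t12.png',cv2.resize(im[90:260,180:350],None,fx=4,fy=3.5));np.savez('pics/t12.npz',im=im,d=d)
def ana(d):
    P=cloud('top',d);r=(P[...,0]>.45)&(P[...,0]<.8)&(P[...,1]<.2)&(P[...,1]>-.2)&(d>0)
    rail=r&(P[...,2]>.066)&(P[...,2]<.078)
    for sgn in (1,-1):
        s=P[rail&(P[...,1]*sgn>.105)&(P[...,0]>.54)];a=s.mean(0)
        m=r&(P[...,2]>.098)&(P[...,2]<.118)&(abs(P[...,1]-(.01+sgn*.085))<.014)&(P[...,0]<.58)&(P[...,0]>.5)
        s=P[m];print(a.round(4),s.mean(0).round(4),len(s),s[:,0].min(),s[:,0].max())
ana(np.load('pics/top0.npz')['d']);ana(d)
E
```

```text
clock: 30.65
position: [0.4811, 0.1548, 0.0247]
ee_rot: [[-0.023, -1.0, 0.001], [-1.0, 0.023, 0.0], [-0.0, -0.001, -1.0]]
force: [-1.1, 0.1, -3.3]
grip_width: 0.213
[-1.07  0.06 -3.33] [ 0.053 -0.018 -0.034] [0.4811 0.1548 0.0247]
[-94.13 -94.18  66.   -95.66 -95.68  57.  ]
[-94.21 -93.91  63.   -95.62 -95.26  62.  ]
[-94.12 -93.85  67.   -96.12 -96.11  62.  ]
[0.6913 0.1263 0.071 ] [0.5354 0.0954 0.1076] 35 0.5309111661126004 0.5402485168363738
[ 0.686  -0.1171  0.0712] [ 0.5316 -0.0757  0.1071] 47 0.5258899250378041 0.5371445494658335
[0.6907 0.1263 0.071 ] [0.5421 0.0941 0.1059] 51 0.5002663160923191 0.554868171007307
[ 0.686  -0.1171  0.0712] [ 0.5428 -0.0753  0.1071] 50 0.5369265942492467 0.548987131695604
```

View pics/sc12.png

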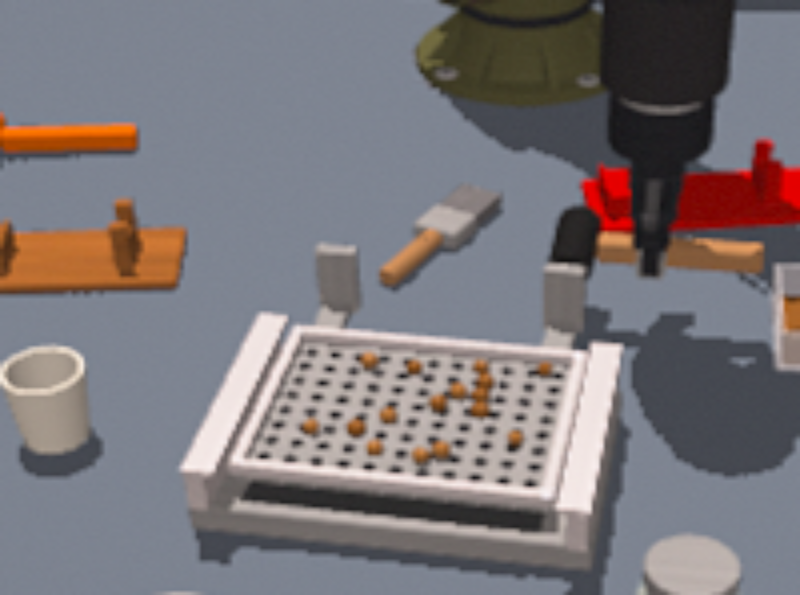

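View pics/t12.png

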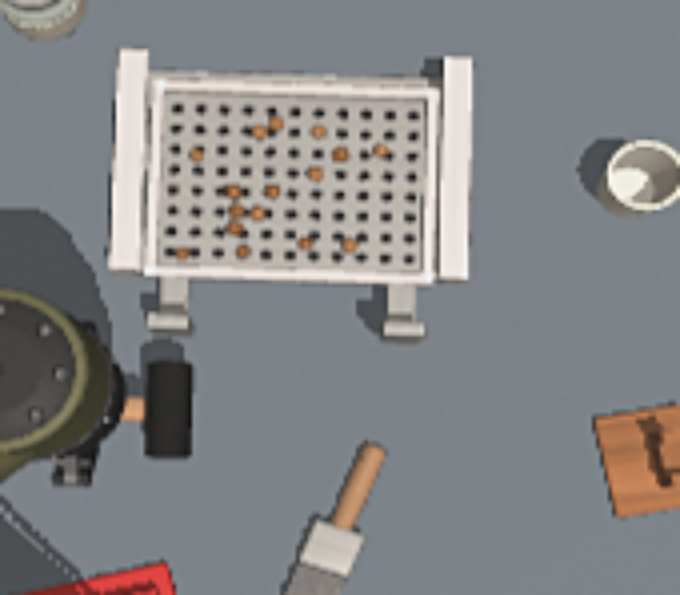

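Both lugs are out, by about 12.6 mm on the left and 11.1 mm on the right. The top view agrees on the right; it can't judge the left. I'll add one small right tap for margin, then return.

```bash
python3 -m pendant '[[[0.05,0,0],0,255],[[0.11,0,0],0,255],[[0.15,0,0],0,255],[[0.17,-0.003,0],0,255],[[0.17,-0.01,0],0,255],[[0.17,-0.017,0],0,255],[[0.17,-0.02,0],0,255],[[0.17,-0.022,0],0,255],[[0.17,-0.023,0],0,255],[[0.17,-0.024,0],0,255],[[0.17,-0.025,0],0,255],[[0.17,-0.0255,0],0,255],[[0.17,-0.026,0],0,255],[[0.17,-0.0265,0],0,255],[[0.17,-0.027,0],0,255],[[0.17,-0.0275,0],0,255],[[0.17,-0.028,0],0,255]]' 100
python3 - <<'E'
from h import *
s=read_state();print(s['force'].round(2),s['torque'].round(3),s['position'].round(4))
for i in range(3): im,d=capture('scene');print(lugs(d))
E
```

```text
clock: 32.98
position: [0.5039, -0.0161, 0.0242]
ee_rot: [[-0.024, -1.0, -0.004], [-1.0, 0.024, -0.001], [0.001, 0.004, -1.0]]
force: [-7.9, 0.4, 1.6]
grip_width: 0.221
[-7.86  0.37  1.55] [ 0.251  2.503 -0.356] [ 0.5039 -0.0161  0.0242]
[-94.91 -94.81  65.   -94.34 -93.75  68.  ]
[-95.31 -95.5   63.   -94.58 -93.07  63.  ]
[-95.19 -95.33  66.   -93.82 -93.27  60.  ]
```

```bash
python3 -m pendant '[[[0,0.012,0],0,255],[[0,0.03,0],0,255],[[0,0.03,-0.03],0,255],[[0,0.03,-0.06],0,255],[[0,0.03,-0.086],0,255],[[0,0.03,-0.086],0,255]]' 100
python3 - <<'E'
from h import *
for i in range(2): im,d=capture('scene');print(lugs(d))
go(.4503,-.3396,.11,-79.4)
E
```

```text
clock: 33.88
position: [0.4767, -0.0148, 0.1128]
ee_rot: [[-0.023, -1.0, 0.005], [-1.0, 0.023, 0.001], [-0.001, -0.005, -1.0]]
force: [0.7, -0.7, -3.5]
grip_width: 0.216
[-94.67 -94.69  66.   -93.31 -93.08  64.  ]
[-95.18 -95.06  65.   -93.33 -93.52  63.  ]
shift [325.2  17.1  -0.7] turn -11.9 now [ 0.475  -0.0149  0.1094] yaw -91.34 tilt [-5.e-04  7.e-04 -1.e+00]
```

```bash
python3 -m pendant '[[[0.05,0.004,0],0,255],[[0.1,0.006,0],0,255],[[0.15,0.008,0],-3,255],[[0.2,0.01,0],-6,255],[[0.25,0.013,0],-9,255],[[0.3,0.016,0],-11.9,255],[[0.325,0.017,0],-11.9,255],[[0.325,0.017,0],-11.9,255],[[0.325,0.017,0],-11.9,255]]' 100
python3 - <<'E'
from h import *
go(.4503,-.3396,-.006,-79.4)
im,d=capture('scene');save('sc13.png',cv2.resize(im[90:220,90:250],None,fx=5,fy=4));np.savez('pics/sc13.npz',im=im,d=d)
print([ (np.round(r['centre'],3).tolist(),round(r['conf'],2)) for r in tip_of('mallet_head','scene')])
im,d=capture('top');save('t13.png',cv2.resize(im[180:260,300:420],None,fx=6,fy=6))
E
```

```text
clock: 35.1
position: [0.4504, -0.339, 0.1091]
ee_rot: [[0.183, -0.983, -0.002], [-0.983, -0.183, 0.001], [-0.001, 0.002, -1.0]]
force: [-0.2, 0.2, -2.8]
grip_width: 0.214
shift [  0.8  -0.  115.1] turn -0.1 now [ 0.4504 -0.339   0.1091] yaw -79.45 tilt [-0.0014  0.0017 -1.    ]
[([0.46, -0.4, 0.165], 0.84)]
```

View pics/sc13.png

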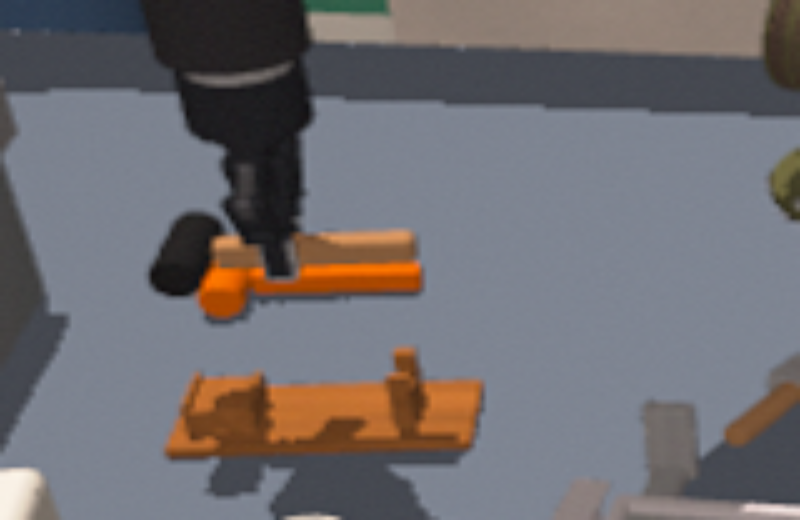

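View pics/t13.png

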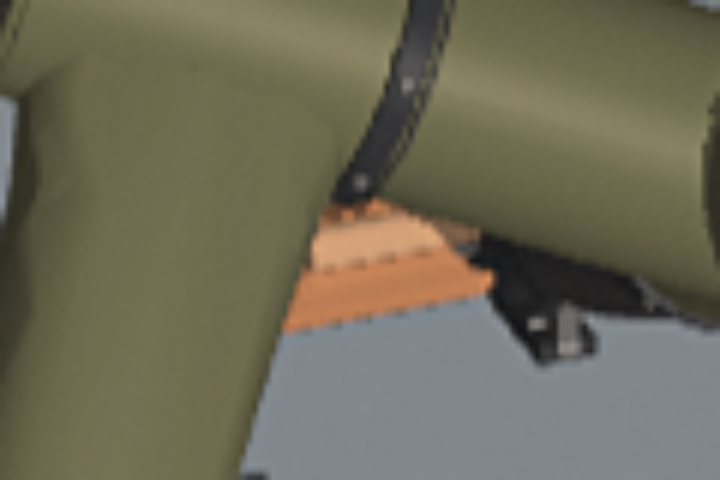

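The mallet sits in the grip exactly as it did after lifting. I'll lower it into the rest.

```bash
python3 -m pendant '[[[0.001,0,0.03],0,255],[[0.001,0,0.06],0,255],[[0.001,0,0.08],0,255],[[0.001,0,0.092],0,255],[[0.001,0,0.098],0,255],[[0.001,0,0.104],0,255],[[0.001,0,0.109],0,255],[[0.001,0,0.113],0,255],[[0.001,0,0.113],0,255]]' 100
python3 - <<'E'
from h import *
s=read_state();print(s['force'].round(2),s['torque'].round(3),s['position'].round(4))
im,d=capture('scene');save('sc14.png',cv2.resize(im[110:220,100:240],None,fx=5,fy=5))
E
```

```text
clock: 36.38
position: [0.451, -0.3406, -0.0027]
ee_rot: [[0.183, -0.983, -0.0], [-0.983, -0.183, 0.0], [-0.0, 0.0, -1.0]]
force: [0.4, -0.8, -3.5]
grip_width: 0.214
[ 0.44 -0.76 -3.51] [0.045 0.019 0.026] [ 0.451  -0.3406 -0.0027]
```

View pics/sc14.png

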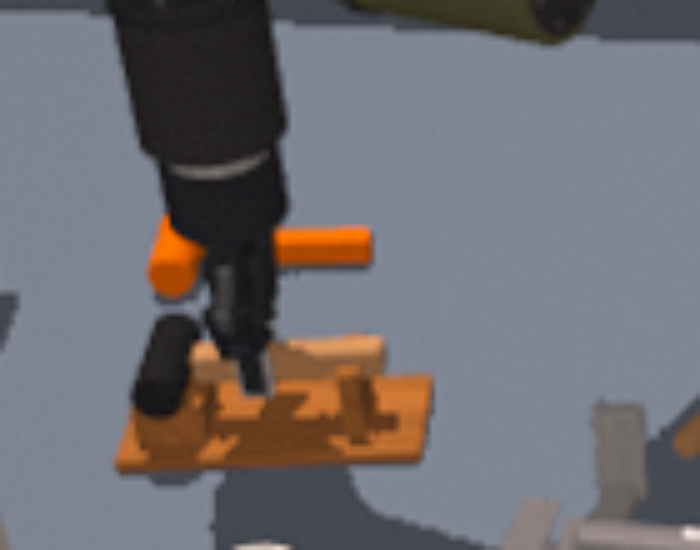

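```bash
python3 -m pendant '[[[0,0,0.001],0,255],[[0,0,0.002],0,255],[[0,0,0.003],0,255],[[0,0,0.004],0,255],[[0,0,0.004],0,255]]' 100
python3 - <<'E'
from h import *
s=read_state();print(s['force'].round(2),s['torque'].round(3),s['position'].round(4))
E
```

```text
clock: 37.05
position: [0.4512, -0.3407, -0.006]
ee_rot: [[0.183, -0.983, 0.0], [-0.983, -0.183, -0.0], [0.0, -0.0, -1.0]]
force: [-0.6, 1.6, 0.4]
grip_width: 0.214
[-0.62  1.55  0.4 ] [ 0.447  0.373 -0.063] [ 0.4512 -0.3407 -0.006 ]
```

Support is felt, so I'll release and retreat.

```bash
python3 -m pendant '[[[0,0,0],0,110],[[0,0,0],0,110],[[0,0,0],0,110],[[0,0,0],0,110],[[0,0,-0.02],0,110],[[0,0,-0.05],0,110],[[0,0,-0.1],0,110],[[0,0,-0.15],0,110],[[0,0,-0.18],0,110],[[-0.1,0.1,-0.18],0,110],[[-0.15,0.13,-0.18],0,110],[[-0.2,0.15,-0.18],0,110],[[-0.2,0.15,-0.18],0,110]]' 100
python3 - <<'E'
from h import *
im,d=capture('scene');save('sc15.png',im);print(lugs(d))
for c in ('scene','top'):
    if c=='top': im,d=capture('top');save('t15.png',im)
    z=np.load('pics/%s0.npz'%c)
    for nm,I,D in (('before',z['im'],z['d']),('after',im,d)):
        P=cloud(c,D)
        a=np.array([-.183,.983]);b=np.array([.983,.183])
        L=P[...,:2]-np.array([.4505,-.34]);ly=L@a;lx=L@b
        m=(abs(lx)<.03)&(D>0)&(P[...,2]>.056)&(P[...,2]<.065)&(ly>-.03)&(ly<.045)
        print(c,nm,m.sum(),lx[m].mean().round(4),'z',P[m][:,2].mean().round(4),'fit',np.polyfit(ly[m],lx[m],1).round(4))
        m=(abs(lx)<.055)&(D>0)&(P[...,2]>.057)&(ly<-.04)&(ly>-.09)&(I.max(-1)<60);print(' head',m.sum(),lx[m].mean().round(4),ly[m].mean().round(4),P[m][:,2].mean().round(4),P[m][:,2].max().round(4))
    for t in ('mallet_grip','rest_place'): print(t,[(np.round(r['centre'],3).tolist(),round(r['conf'],2)) for r in tip_of(t,c)])
E
```

```text
clock: 38.67
position: [0.2662, -0.172, 0.1734]
ee_rot: [[0.181, -0.984, 0.0], [-0.984, -0.181, -0.0], [0.0, -0.0, -1.0]]
force: [-0.3, 1.6, 2.2]
grip_width: 0.57
[-94.77 -94.85  65.   -93.04 -92.49  56.  ]
scene before 99 0.0062 z 0.0616 fit [0.0525 0.0059]
 head 135 0.0123 -0.0561 0.0657 0.0744
scene after 99 0.0043 z 0.0614 fit [-0.0318  0.0045]
 head 137 0.0118 -0.0561 0.0661 0.0728
mallet_grip [([0.252, -0.419, 0.016], 0.93), ([0.453, -0.34, 0.053], 0.82)]
rest_place [([0.457, -0.338, 0.051], 0.8), ([0.286, 0.183, 0.05], 0.79)]
top before 151 -0.0006 z 0.06 fit [-0.0146 -0.0005]
 head 244 0.0012 -0.0576 0.0641 0.0724
top after 153 -0.0023 z 0.0604 fit [-0.0048 -0.0022]
 head 245 -0.0005 -0.0582 0.0636 0.0708
mallet_grip [([0.252, -0.417, 0.01], 0.88), ([0.452, -0.337, 0.049], 0.86), ([0.741, -0.331, 0.0], 0.73)]
rest_place [([0.289, 0.179, 0.049], 0.94), ([0.449, -0.337, 0.048], 0.61)]
```

View pics/sc15.png

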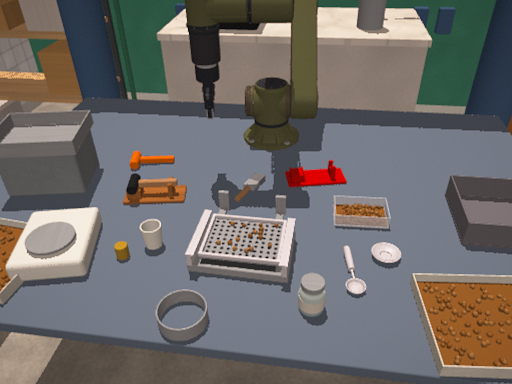

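View pics/t15.png

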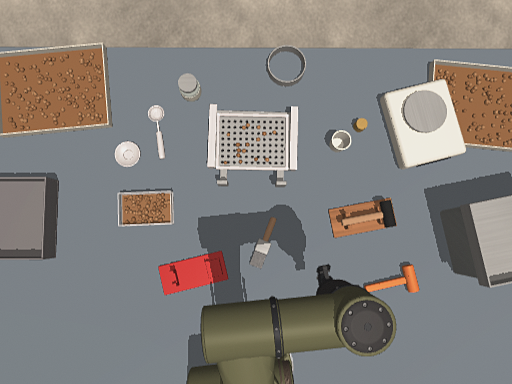

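The mallet is back within 2 mm and 0.01 rad of its starting pose in the top view, at (365,217), and the bystanders look unmoved. I'll check the lugs against the rails once more, then hand in.

Run:
```python
from h import *
A=[]
for i in range(2):
    im,d=capture('top')
    P=cloud('top',d);r=(P[...,0]>.45)&(P[...,0]<.83)&(P[...,1]<.2)&(P[...,1]>-.2)&(d>0)
    rail=r&(P[...,2]>.066)&(P[...,2]<.078)
    for sgn in (1,-1):
        a=P[rail&(P[...,1]*sgn>.105)&(P[...,0]>.54)].mean(0)
        s=P[r&(P[...,2]>.098)&(P[...,2]<.118)&(abs(P[...,1]-(.01+sgn*.085))<.014)&(P[...,0]<.58)&(P[...,0]>.52)].mean(0)
        rel=40+((s-a)[:2]@np.array([np.cos(-.0236),np.sin(-.0236)]))*1000-6
        print(sgn,'face x in rig mm',rel.round(1))
print(abs(read_state()['qd']).max())
```

```text
1 face x in rig mm -112.0
-1 face x in rig mm -107.2
1 face x in rig mm -112.3
-1 face x in rig mm -107.1
0.014724045177881043
```

The left value disagrees with the tracker, so I'll look closer before handing in.

Run:
```python
from h import *
c=np.array([np.cos(-.0236),np.sin(-.0236)]);e=np.array([.0236,1])
im,d=capture('top');np.savez('pics/t16.npz',im=im,d=d)
for D in (np.load('pics/top0.npz')['d'],d):
    P=cloud('top',D);L=P[...,:2]-np.array([.6484,.0055]);X=L@c*1000;Y=L@e*1000;Z=P[...,2]
    for sgn in (1,-1):
        m=(abs(Y-sgn*85-2)<16)&(Z>.100)&(Z<.116)&(X<-85)&(X>-130)&(D>0)
        print('lug',sgn,m.sum(),np.median(X[m]).round(1),X[m].mean().round(1),np.percentile(X[m],[5,95]).round(1),Y[m].min().round(1),Y[m].max().round(1))
        m=(abs(Y-sgn*121)<8)&(Z>.066)&(Z<.078)&(D>0)
        print('rail',m.sum(),X[m].min().round(1),X[m].max().round(1),Y[m].mean().round(1))
    # plate rim front and rear edges
    for yy in (60,-60):
        m=(abs(Y-yy)<25)&(Z>.054)&(Z<.064)&(X>-100)&(X<130)&(D>0);print('plate',yy,np.percentile(X[m],[0.5,99.5]).round(1))
    m=(abs(Y)<90)&(Z>.054)&(Z<.064)
for s in (im,): save('t16.png',cv2.resize(s[95:200,200:305],None,fx=6,fy=5.5,interpolation=cv2.INTER_NEAREST))
im,d=capture('scene');
print([(n,[(np.round(r['centre'],4).tolist(),round(r['conf'],2)) for r in tip_of(n,'scene')[:1]]) for n in ('ear_left','ear_right')])
```

```text
lug 1 39 -115.8 -115.0 [-119.6 -110.3] 72.5 98.6
rail 338 -53.6 133.9 121.0
lug -1 43 -114.9 -114.3 [-120.1 -109.4] -96.8 -70.1
rail 332 -54.6 134.0 -121.0
plate 60 [-98.6 100. ]
plate -60 [-98.6  99.6]
lug 1 44 -102.3 -102.8 [-107.8  -96.3] 72.9 99.0
rail 333 -54.1 133.8 121.0
lug -1 50 -100.8 -100.9 [-106.6  -94.8] -98.7 -70.0
rail 329 -54.4 134.6 -121.0
plate 60 [-90.1 112.1]
plate -60 [-85.9 112.6]
[('ear_left', [([0.543, 0.0962, 0.0841], 0.68)]), ('ear_right', [([0.5404, -0.0708, 0.0861], 0.7)])]
```

View pics/t16.png

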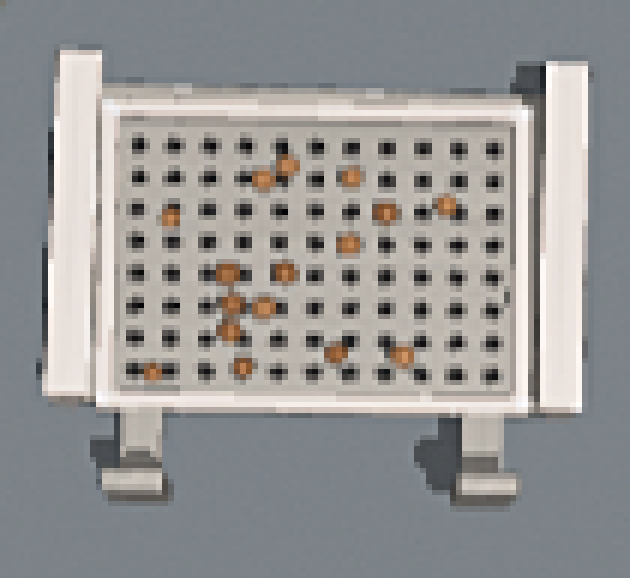

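With cleaner masks the lug faces stand at about -108.8 mm (left) and -106.9 mm (right), against the -113 mm needed. The outlier came from stray points in the rail mean, since the rails now measure -54 to 134 mm as expected. I'm handing in.

```bash
python3 -c "
from station import *
print(read_state()['clock']); print(sign_off())"
```

```text
39.275
the job is handed in; nothing more can be done
None
```

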